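# Make the discharge bench safe and take off its heads

## Robot

A 7-joint arm with a two-finger parallel gripper is mounted at the origin on the work surface. World frame = base frame: x ahead of the robot, y to its left, z up, the work surface at z = 0. Lengths are in m, angles in rad, forces in N, time in s.
With the tool pointing down it reaches from about 0.425 to 0.95 m from the base axis. Payload 4.7 kg.
Tool frame: the origin (TCP) lies midway between the tips of the shut fingers; the grasp point (between the pads) lies 19 mm behind it; x points along the fingers, z is the direction in which the jaws open and shut, and the axes are right-handed (so a half turn about x gives the same grasp; the last joint's range is limited). The gripper opens to 85 mm and grips with 20 to 120 N. Pads are 22 mm wide; open, the fingers measure 114 mm over their backs; the gripper's body (76 mm by 85 mm) begins 54 mm behind the grasp point. The pads swing forward as they close: fully open they stand 13 mm farther back than shut.
Start: joints at [1.096, 0.469, -0.049, 1.532, 0.024, 1.141, -0.082], TCP at [0.291, -0.609, 0.231] pointing down, gripper open.
Joint ranges: [-2.59, 2.59], [-0.33, 1.99], [-1.39, 1.29], [0.1, 2.45], [-1.04, 4.18], [0.21, 1.99], [-2.66, 2.66]. Speed limits (rad/s): [2.57, 2.57, 3.14, 3.14, 3.14, 3.14, 3.14].

## Interface

Orientations are given as a unit quaternion [w, x, y, z].
In Python, from bench import r gives the robot as it stands. The module is installed in compiled form; this text tells all that it offers.
- The arm moves only by the tool play_rows, never from a script. Its argument "deltas" is a list of rows, each an object with "delta_pos": the shift along the tool's x, y, z in cm, a list of three; "rot": the turn, a rotation vector about the tool's x, y, z in degrees, a list of three; "grip": the gripper command: -1 is fully open, 1 is shut, values between are in proportion. In form: [{"delta_pos": [x, y, z], "rot": [rx, ry, rz], "grip": grip}, ...]. A call has 1 to 12 rows; each row is the pose to reach, as a shift and turn from the pose measured when the call began, along the tool's axes at that moment; what a row does not reach only later rows make up. A row lasts 1/10 s, in which the tool goes at most 50 mm and 8.59 degrees, less where a joint would pass 70% of its speed; a pose out of reach is approached as far as the arm can. A call with a gripper value outside its range is refused whole. The fingers move at their own pace and stop on an object; the grip force is fixed at half the most. Time passes only in rows, so rows that repeat a pose let the fingers close. It gives the time, the measured TCP pose, the force and the opening at its end, in the units of the state.
- r.get_obs(): the state, without advancing time (a new reading comes with each control period).
- r.grab_frame(name): name is "scene" or "top" or "wrist"; returns a dict with "frame" (400x640x3 uint8, red, green, blue), "depth" (400x640 float32, m along the optical axis (not along the pixel's ray), 0 where there is no reading), "fx", "fy", "cx", "cy" (pixels), "R" (3x3) and "t" (3): a world point X has camera coordinates R X + t; the wrist camera has in their place "mount" (4x4, takes a point from camera to tool coordinates, whose origin is the TCP and whose axes are the tool frame's). Camera axes: x right, y down, z forward; pixel columns grow to the right and rows downward; lengths in m; the calibration is good to about 2 mm. The wrist camera is an equidistant fisheye: a pixel r from the principal point sees the ray r / f radians off the axis. A picture is of the moment at which its call begins: read the wrist's pose just before it.
- r.job_done(): hands the job in, once; it reports no verdict.
The state is a dict: "time": time; "joints": joint angles; "qvel": joint speeds; "joint_efforts": joint torques, N m; "eef_pos": TCP position; "eef_rot": TCP orientation; "ft_force": force on the tool from outside, world axes, zero at the start; "moment": the same for the moment, N m; "finger_gap": opening from 0.0 (shut) to 1.0 (fully open).
Only numpy, scipy, OpenCV 4.12 (cv2) and the standard library are available. Lean on these libraries where they do the work, as an engineer would, in place of code of your own. Each camera call takes 0.05 s, during which the arm holds its last target.

## Task

Shut down the discharge test bench: first switch the generator off by swinging its lever right over, then turn the green earthing plug so that its flat matches the D-shaped socket and seat it fully home, and only then take every discharge head off the rail: push down the red sprung sleeve of its coupling, draw the head out and let the sleeve spring back up. Set each head down in the blue tray without dropping or flinging it, standing or lying, and leave the other things on the bench where they are.

Things in the scene. Friction and masses are not known exactly. Their poses are not given: they have to be found in the camera images.
- head0_mid (a point): discharge head 0 (None if absent): centre, 44 mm above its flat lower end, on which it can stand. Round, 88 mm long along z, 160 g; upright in coupling 0 at the start. From the lower end: brass tip 28 mm wide (0-14 mm), groove 20 wide (14-26), collar 28 wide (26-42), black grip 34 wide (42-76), steel point (76-88)
- sleeve0 (a joint): sprung sleeve of coupling 0, in m: 0 = up (locking), 0.012 = fully down; 4 N at 0, 7.5 N at 0.010. Red flange 78 mm wide, 38 mm hole; its top is 66 mm above the bench at 0. Pawls clear the head from 0.006 down. Once the head is lifted 3 mm with them clear, they ride on its tip, and the sleeve springs up by itself when the head is drawn 25 mm
- head1_mid (a point): discharge head 1 (None if absent): centre, 44 mm above its flat lower end, on which it can stand. Round, 88 mm long along z, 160 g; upright in coupling 1 at the start. From the lower end: brass tip 28 mm wide (0-14 mm), groove 20 wide (14-26), collar 28 wide (26-42), black grip 34 wide (42-76), steel point (76-88)
- sleeve1 (a joint): sprung sleeve of coupling 1, in m: 0 = up (locking), 0.012 = fully down; 4 N at 0, 7.5 N at 0.010. Red flange 78 mm wide, 38 mm hole; its top is 66 mm above the bench at 0. Pawls clear the head from 0.006 down. Once the head is lifted 3 mm with them clear, they ride on its tip, and the sleeve springs up by itself when the head is drawn 25 mm
- head2_mid (a point): discharge head 2 (None if absent): centre, 44 mm above its flat lower end, on which it can stand. Round, 88 mm long along z, 160 g; upright in coupling 2 at the start. From the lower end: brass tip 28 mm wide (0-14 mm), groove 20 wide (14-26), collar 28 wide (26-42), black grip 34 wide (42-76), steel point (76-88)
- sleeve2 (a joint): sprung sleeve of coupling 2, in m: 0 = up (locking), 0.012 = fully down; 4 N at 0, 7.5 N at 0.010. Red flange 78 mm wide, 38 mm hole; its top is 66 mm above the bench at 0. Pawls clear the head from 0.006 down. Once the head is lifted 3 mm with them clear, they ride on its tip, and the sleeve springs up by itself when the head is drawn 25 mm
- head3_mid (a point): discharge head 3 (None if absent): centre, 44 mm above its flat lower end, on which it can stand. Round, 88 mm long along z, 160 g; upright in coupling 3 at the start. From the lower end: brass tip 28 mm wide (0-14 mm), groove 20 wide (14-26), collar 28 wide (26-42), black grip 34 wide (42-76), steel point (76-88)
- sleeve3 (a joint): sprung sleeve of coupling 3, in m: 0 = up (locking), 0.012 = fully down; 4 N at 0, 7.5 N at 0.010. Red flange 78 mm wide, 38 mm hole; its top is 66 mm above the bench at 0. Pawls clear the head from 0.006 down. Once the head is lifted 3 mm with them clear, they ride on its tip, and the sleeve springs up by itself when the head is drawn 25 mm
- head4_mid (a point): discharge head 4 (None if absent): centre, 44 mm above its flat lower end, on which it can stand. Round, 88 mm long along z, 160 g; upright in coupling 4 at the start. From the lower end: brass tip 28 mm wide (0-14 mm), groove 20 wide (14-26), collar 28 wide (26-42), black grip 34 wide (42-76), steel point (76-88)
- sleeve4 (a joint): sprung sleeve of coupling 4, in m: 0 = up (locking), 0.012 = fully down; 4 N at 0, 7.5 N at 0.010. Red flange 78 mm wide, 38 mm hole; its top is 66 mm above the bench at 0. Pawls clear the head from 0.006 down. Once the head is lifted 3 mm with them clear, they ride on its tip, and the sleeve springs up by itself when the head is drawn 25 mm
- rail: fixed pine rail, 100 mm (x) by 450 mm (y), origin under its centre on the bench. Upright couplings 0 to 4 stand at x = 0, y = -180, -90, 0, 90, 180 mm; bores 31 mm wide, floor 25 mm and mouth 60 mm above the bench. With the sleeve up, a coupled head's black grip stands 1 to 35 mm above the red flange, its steel point ends 47 mm above it
- plug_mid (a point): centre of the earthing plug, 33 mm above its underside (flat on the bench at the start): green D-shaped disc 60 mm across, 30 mm tall, bevelled below, its brass-edged flat 18 mm from the centre at +x; on top a yellow handle blade, 52 mm along x, 14 mm thick (y), from 30 to 66 mm above the underside: grasp it across the 14 mm. 220 g
- socket: fixed earthing socket, ring 100 mm wide, origin under its centre on the bench; upper face 32 mm, floor of its D-shaped pocket 12 mm above the bench. Pocket 64 mm across, its flat 20 mm from the centre at +x (green part of the ring): the plug enters with its +x along the socket's +x, 2 mm play all round. Fully home, the plug's centre is 45 mm above the bench
- tray: fixed blue open tray, 200 mm (x) by 180 mm (y), 32 mm tall, walls and floor 5 mm thick, origin under its centre on the bench
- switch (a joint): the generator's output switch, a toggle lever with a red ball, in rad: 0 = on, leaning towards the robot; 1.0 = off, leaning away from it. It turns about a hinge 22 mm above the bench, stays where it is left, and takes about 1 N at the ball to move
- switch_tip (a point): centre of the lever's red ball (26 mm wide, 80 mm from the hinge, on a 10 mm bar)
- switch_base: the lever's grey block, 70 x 50 x 25 mm, origin under its centre on the bench; the ball swings from its -x side over to its +x side
- driver: screwdriver lying on the right of the switch, 200 mm long; not to be disturbed
- meter: yellow hand-held meter, 75 x 140 x 32 mm, lying on the left; not to be disturbed
- jar: small jar, 52 mm wide, 70 mm tall, on the left; not to be disturbed
- mug: white mug, 76 mm wide, 90 mm tall, on the left; not to be disturbed
- tape: orange roll of tape, 90 mm wide, 24 mm tall, lying behind the coupling rail; not to be disturbed
- block: brown wooden block, 90 x 50 x 40 mm, on the right; not to be disturbed
Mind the look-alikes: they are no part of the job. Leave any turquoise look-alike of the socket alone.

How it is judged:
By the outcome, as a careful person would: the job done as asked, in the order asked, and still so for the second after the job is handed in, with the robot touching nothing.
Of head0, head1, head2, head3, head4 only 3 to 5 are there at a start; the rules pass over those that are not, and their reading is None.
At some moment in a run one of plug may be knocked a few centimetres aside while the robot is not near it.
It also fails if it takes over 210 s, if anything falls off the work surface, if the arm or the gripper's body presses on something with over 40 N, if the wrist force passes 120 N, or if a joint passes its speed limit or range.

## Working session

There is one attempt and no reset: what is moved stays moved. The work goes in short steps, Python scripts to look and compute and a tool call to move; the robot and the scene stay as the last step left them, time stands still between calls to the robot, and variables do not carry over. Pictures are saved under pics/ and viewed, and the job is handed in when it is done.

Besides the shell and the picture viewer there is one more tool, called by a JSON object that holds its "fn" and its "kwargs", one argument or row to a line. play_rows: Moves the arm, as the interface text tells. Its arguments: {"type":"object","properties":{"deltas":{"type":"array","items":{"type":"object","properties":{"delta_pos":{"type":"array","items":{"type":"number"}},"rot":{"type":"array","items":{"type":"number"}},"grip":{"type":"number"}}}}},"required":["deltas"]}

```bash
mkdir -p pics; python3 - <<'E'
from bench import r
import cv2,numpy as np,pickle
o=r.get_obs()
for k,v in o.items(): print(k,np.round(v,3))
for n in ("scene","top","wrist"):
    f=r.grab_frame(n)
    pickle.dump(f,open(f"{n}0.pkl","wb"))
    cv2.imwrite(f"pics/{n}0.png",f["frame"][:,:,::-1])
    print(n,[f[k] for k in f if k not in("frame","depth")])
E
ls
```

```text
time 0.0
joints [ 1.096  0.469 -0.049  1.534  0.024  1.141 -0.082]
qvel [ 0.    -0.     0.     0.     0.    -0.002  0.   ]
joint_efforts [ 0.0000e+00 -5.1031e+01 -4.6000e-02 -2.3771e+01  1.1000e-02  8.0000e-03
 -0.0000e+00]
eef_pos [ 0.291 -0.608  0.23 ]
eef_rot [ 0.598  0.377  0.599 -0.377]
ft_force [-0.941 -0.228  0.021]
moment [-0.062 -0.026 -0.019]
finger_gap 0.999
scene [471.9557070995007, 471.9557070995007, 318.12465393967517, 197.69896043414082, array([[ 0.74522839,  0.66677797,  0.00646407],
       [ 0.38788773, -0.42559921, -0.81756249],
       [-0.54238155,  0.61177811, -0.57580361]]), array([-0.35465483, -0.1210861 ,  1.77002   ])]
top [520.2014695964683, 520.2014695964683, 319.68636591891953, 202.2333532872713, array([[ 0.04410406, -0.99902556,  0.00165929],
       [-0.97305109, -0.04333353, -0.22648129],
       [ 0.2263325 ,  0.00837418, -0.9740141 ]]), array([-0.02386688,  0.5013833 ,  1.6570303 ])]
wrist [309.70691628693146, 309.70691628693146, 318.141174521717, 199.23603740913808, array([[-9.16089917e-04, -2.73286647e-01,  9.61932206e-01,
        -1.43539004e-01],
       [ 1.37302612e-03, -9.61932047e-01, -2.73285294e-01,
         6.91916466e-02],
       [ 9.99998638e-01,  1.07040414e-03,  1.25644595e-03,
         8.63710381e-05],
       [ 0.00000000e+00,  0.00000000e+00,  0.00000000e+00,
         1.00000000e+00]])]
pics
scene0.pkl
top0.pkl
wrist0.pkl
```

View pics/top0.png

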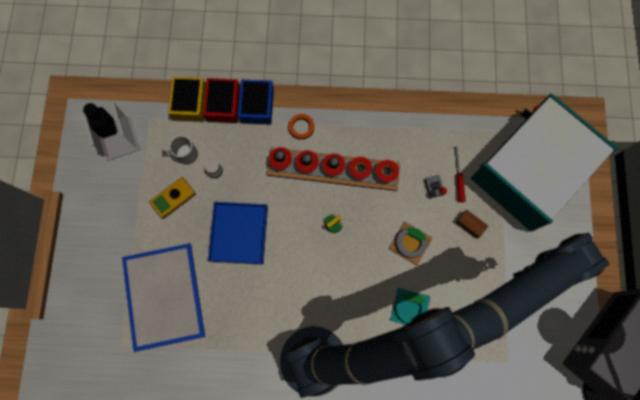

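View pics/scene0.png

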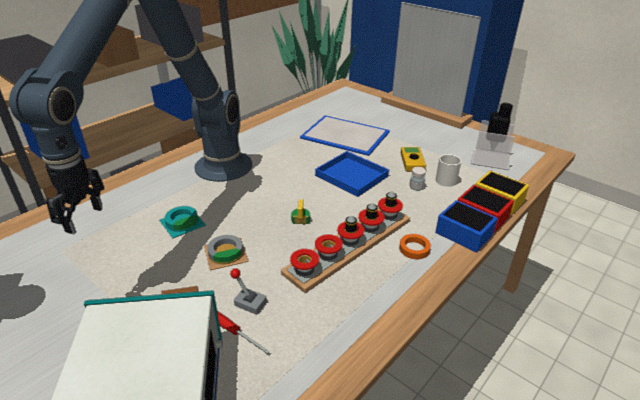

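View pics/wrist0.png

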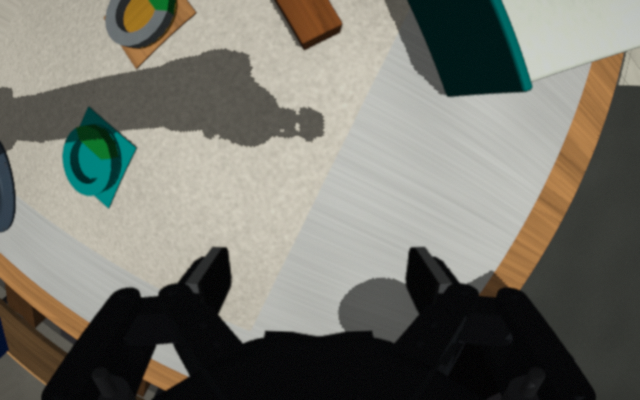

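```bash
cat > h.py <<'E'
import numpy as np,cv2,pickle
from scipy.spatial.transform import Rotation as Rn
def cloud(f):
    v,u=np.mgrid[0:400,0:640]; d=f["depth"]
    P=np.stack([(u-f["cx"])/f["fx"]*d,(v-f["cy"])/f["fy"]*d,d],-1)
    return (P-f["t"])@f["R"]
def ray(f,u,v,z):
    c=-f["R"].T@f["t"]; d=f["R"].T@np.array([(u-f["cx"])/f["fx"],(v-f["cy"])/f["fy"],1])
    return c+d*(z-c[2])/d[2]
def wray(f,obs,u,v,z):
    q=obs["eef_rot"];R=Rn.from_quat([q[1],q[2],q[3],q[0]]).as_matrix()
    dx,dy=u-f["cx"],v-f["cy"];r_=np.hypot(dx,dy);th=r_/f["fx"];
    dc=np.array([np.sin(th)*dx/max(r_,1e-9),np.sin(th)*dy/max(r_,1e-9),np.cos(th)])
    M=f["mount"]; c=R@M[:3,3]+obs["eef_pos"]; d=R@M[:3,:3]@dc
    return c+d*(z-c[2])/d[2]
def wproj(f,obs,X):
    q=obs["eef_rot"];R=Rn.from_quat([q[1],q[2],q[3],q[0]]).as_matrix()
    M=f["mount"]; p=M[:3,:3].T@(R.T@(np.array(X)-obs["eef_pos"])-M[:3,3])
    rr=np.hypot(p[0],p[1]);th=np.arctan2(rr,p[2])
    return np.array([f["cx"]+f["fx"]*th*p[0]/rr,f["cy"]+f["fx"]*th*p[1]/rr])
def proj(f,X):
    p=f["R"]@np.array(X)+f["t"]; return np.array([f["fx"]*p[0]/p[2]+f["cx"],f["fy"]*p[1]/p[2]+f["cy"]])
def hsv(f): return cv2.cvtColor(np.ascontiguousarray(f["frame"]),cv2.COLOR_RGB2HSV)
E
python3 - <<'E'
from h import *
f=pickle.load(open("top0.pkl","rb"));P=cloud(f);H=hsv(f)
im=f["frame"][:,:,::-1]
a=cv2.resize(im[130:280,200:360],None,fx=4,fy=4,interpolation=2);cv2.imwrite("pics/c1.png",a)
a=cv2.resize(im[130:330,360:520],None,fx=3,fy=3,interpolation=2);cv2.imwrite("pics/c2.png",a)
s=pickle.load(open("scene0.pkl","rb"))["frame"][:,:,::-1]
cv2.imwrite("pics/c3.png",cv2.resize(s[140:340,140:440],None,fx=2.6,fy=2.6,interpolation=2))
def blobs(name,lo,hi,mina=15):
    m=cv2.inRange(H,lo,hi)
    n,l,st,c=cv2.connectedComponentsWithStats(m)
    for i in range(1,n):
        if st[i,4]<mina: continue
        p=P[l==i]; p=p[np.isfinite(p).all(1)]
        print(name,np.round(c[i]),st[i,4],"med",np.round(np.median(p,0),3),"lo",np.round(np.percentile(p,3,axis=0),3),"hi",np.round(np.percentile(p,97,axis=0),3))
blobs("red",(0,150,90),(5,255,255));blobs("red",(174,150,90),(180,255,255))
blobs("blue",(105,150,60),(125,255,255),100)
blobs("green",(40,120,40),(75,255,255))
blobs("yellow",(22,120,90),(35,255,255))
blobs("orange",(6,150,90),(14,255,255),40)
E
```

```text
red [222.  99.] 214 med [0.843 0.337 0.068] lo [0.79  0.305 0.061] hi [0.922 0.409 0.074]
red [281. 159.] 251 med [0.641 0.132 0.064] lo [0.613 0.102 0.056] hi [0.68  0.172 0.072]
red [307. 162.] 251 med [0.634 0.042 0.063] lo [0.606 0.013 0.056] hi [0.674 0.082 0.072]
red [334. 165.] 256 med [ 0.628 -0.045  0.064] lo [ 0.599 -0.077  0.056] hi [ 0.666 -0.007  0.073]
red [360. 167.] 302 med [ 0.625 -0.132  0.064] lo [ 0.592 -0.165  0.056] hi [ 0.66  -0.097  0.072]
red [387. 170.] 298 med [ 0.619 -0.221  0.065] lo [ 0.586 -0.255  0.058] hi [ 0.652 -0.187  0.073]
red [461. 189.] 103 med [ 0.578 -0.478  0.024] lo [ 0.54  -0.487  0.017] hi [ 0.619 -0.47   0.032]
red [444. 190.] 18 med [ 0.549 -0.4    0.104] lo [ 0.541 -0.404  0.1  ] hi [ 0.556 -0.394  0.107]
blue [256. 102.] 357 med [0.833 0.225 0.067] lo [0.788 0.183 0.058] hi [0.922 0.29  0.075]
blue [238. 233.] 3116 med [0.396 0.269 0.004] lo [ 0.305  0.182 -0.004] hi [0.49  0.351 0.031]
blue [165. 299.] 935 med [0.166 0.47  0.01 ] lo [0.015 0.36  0.003] hi [0.341 0.631 0.018]
green [161. 204.] 138 med [0.48  0.528 0.03 ] lo [0.457 0.5
[... 713 characters left out ...]
0.071]
orange [92. 97.] 1528 med [ 0.891  0.857 -0.003] lo [ 0.695  0.58  -0.011] hi [0.935 0.981 0.006]
orange [403. 100.] 2433 med [ 0.904 -0.288 -0.001] lo [ 0.869 -0.722 -0.01 ] hi [0.936 0.15  0.007]
orange [588. 110.] 374 med [ 0.902 -0.945 -0.001] lo [ 0.834 -0.989 -0.009] hi [ 0.937 -0.868  0.007]
orange [301. 126.] 252 med [0.782 0.074 0.022] lo [0.741 0.036 0.014] hi [0.823 0.115 0.029]
orange [ 31. 279.] 2179 med [0.185 0.934 0.003] lo [-0.137  0.88  -0.009] hi [0.65  0.984 0.034]
orange [603. 211.] 853 med [ 0.529 -0.967 -0.   ] lo [ 0.387 -0.994 -0.008] hi [ 0.664 -0.934  0.008]
orange [610. 277.] 245 med [ 0.3   -0.972  0.   ] lo [ 0.262 -0.995 -0.006] hi [ 0.362 -0.935  0.009]
```

```bash
ls pics
```

```text
c1.png
c2.png
c3.png
scene0.png
top0.png
wrist0.png
```

View pics/c1.png

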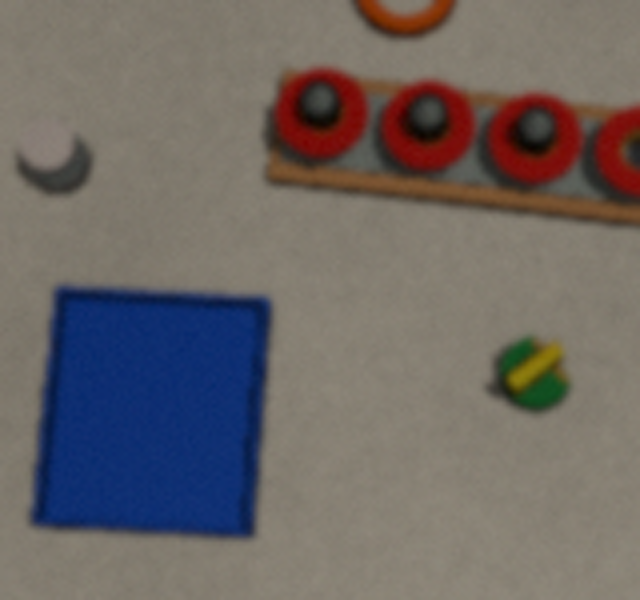

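View pics/c2.png

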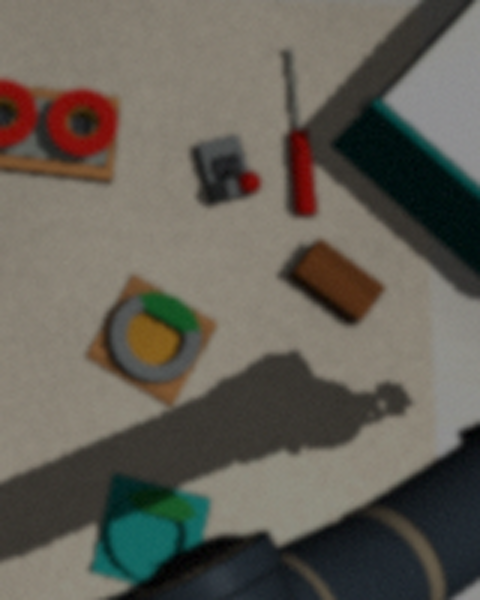

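View pics/c3.png

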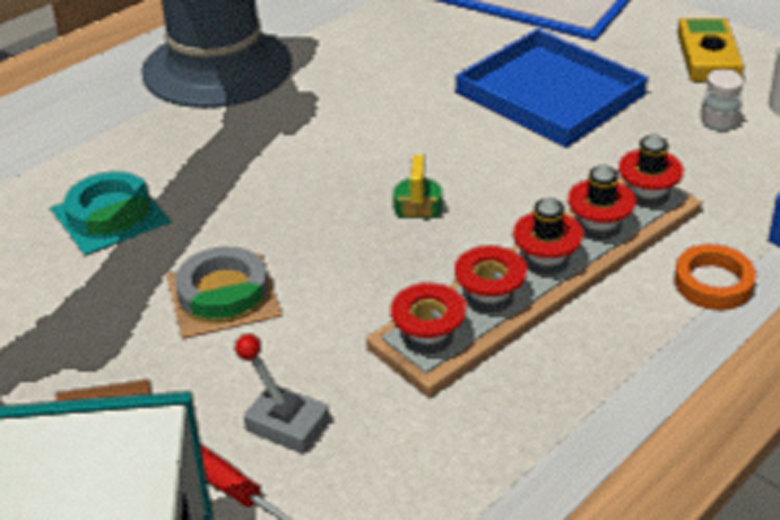

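```bash
python3 - <<'E'
from h import *
f=pickle.load(open("top0.pkl","rb"));P=cloud(f);H=hsv(f)
s=pickle.load(open("scene0.pkl","rb"));Ps=cloud(s);Hs=hsv(s)
# ball both views
def cen(H,box,lo1=(0,150,90),hi1=(5,255,255)):
    m=cv2.inRange(H,lo1,hi1)|cv2.inRange(H,(174,150,90),(180,255,255))
    k=np.zeros_like(m);x0,y0,x1,y1=box;k[y0:y1,x0:x1]=m[y0:y1,x0:x1]
    v,u=np.nonzero(k);return u.mean(),v.mean(),len(u),(np.ptp(u)+1,np.ptp(v)+1)
a=cen(H,(436,180,452,200));b=cen(Hs,(222,260,250,285));print(a,b)
def lsq(fs):
    A=0;B=0
    for g,u,v in fs:
        c=-g["R"].T@g["t"];d=g["R"].T@np.array([(u-g["cx"])/g["fx"],(v-g["cy"])/g["fy"],1]);d/=np.linalg.norm(d)
        M=np.eye(3)-np.outer(d,d);A=A+M;B=B+M@c
    return np.linalg.solve(A,B)
X=lsq([(f,a[0],a[1]),(s,b[0],b[1])]);print("ball",X,proj(f,X),proj(s,X))
# block top from depth in both views
for g,PP in((f,P),(s,Ps)):
    reg=(abs(PP[...,0]-.575)<.08)&(abs(PP[...,1]+.39)<.07)&(PP[...,2]>.012)&(PP[...,2]<.045)&(PP[...,1]>-.445)
    hh=hsv(g); reg&=(hh[...,1]<90)
    p=PP[reg][:,:2].astype(np.float32);print(len(p),cv2.minAreaRect(p*1000))
E
```

```text
(np.float64(443.6111111111111), np.float64(190.27777777777777), 18, (np.int64(4), np.int64(6))) (np.float64(234.84848484848484), np.float64(272.93939393939394), 66, (np.int64(9), np.int64(9)))
ball [ 0.55254908 -0.39999328  0.09346208] [443.05881038 189.87041877] [233.95507028 273.04186943]
268 ((581.2845458984375, -379.3353271484375), (128.82626342773438, 91.26476287841797), 84.04841613769531)
482 ((591.2615966796875, -387.21026611328125), (70.6705093383789, 53.854156494140625), 14.648085594177246)
```

```bash
cat >> h.py <<'E'
def pose(o):
    q=o["eef_rot"];return np.array(o["eef_pos"]),Rn.from_quat([q[1],q[2],q[3],q[0]]).as_matrix()
def Rdown(yaw):  # tool x down, tool z (jaw axis) at yaw in world xy
    z=np.array([np.cos(yaw),np.sin(yaw),0]);x=np.array([0,0,-1.]);return np.stack([x,np.cross(z,x),z],1)
def go(o,pos,yaw=None):
    p,R=pose(o)
    d=R.T@(np.array(pos)-p)*100
    if yaw is None: yw=np.arctan2(R[1,2],R[0,2])
    else: yw=yaw
    best=None
    for k in(0,np.pi) if yaw is not None else (0,):
        rv=Rn.from_matrix(R.T@Rdown(yw+k)).as_rotvec(degrees=True)
        print("  delta_pos",np.round(d,2),"rot",np.round(rv,1),"jawyaw",np.round(np.degrees(yw+k),1))
def st(o):
    p,R=pose(o);print("t",round(o["time"],2),"p",np.round(p,4),"tx",np.round(R[:,0],3),"jaw yaw",round(np.degrees(np.arctan2(R[1,2],R[0,2])),2),"F",np.round(o["ft_force"],1),"gap",round(o["finger_gap"],3),"j",np.round(o["joints"],2))
E
python3 - <<'E'
from h import *
from bench import r
o=r.get_obs();st(o);p,R=pose(o);print(R)
import numpy as np
for z in(.20,.076): go(o,[.509,-.409,z],np.radians(15));go(o,[.509,-.409,z],np.radians(105))
E
```

```text
t 0.15 p [ 0.2909 -0.6087  0.2305] tx [-0.001  0.001 -1.   ] jaw yaw -64.46 F [-0.1 -0.5  0. ] gap 0.998 j [ 1.1   0.47 -0.05  1.53  0.02  1.14 -0.08]
[[-6.63290689e-04  9.02285140e-01  4.31139289e-01]
 [ 1.26571596e-03  4.31139796e-01 -9.02284254e-01]
 [-9.99998979e-01 -5.27768630e-05 -1.42800772e-03]]
  delta_pos [ 3.06 28.29 -8.61] rot [-79.5  -0.1  -0.1] jawyaw 15.0
  delta_pos [ 3.06 28.29 -8.61] rot [ 1.005e+02 -1.000e-01  1.000e-01] jawyaw 195.0
  delta_pos [ 3.06 28.29 -8.61] rot [-1.695e+02 -0.000e+00 -1.000e-01] jawyaw 105.0
  delta_pos [ 3.06 28.29 -8.61] rot [10.5 -0.1  0. ] jawyaw 285.0
  delta_pos [15.46 28.29 -8.59] rot [-79.5  -0.1  -0.1] jawyaw 15.0
  delta_pos [15.46 28.29 -8.59] rot [ 1.005e+02 -1.000e-01  1.000e-01] jawyaw 195.0
  delta_pos [15.46 28.29 -8.59] rot [-1.695e+02 -0.000e+00 -1.000e-01] jawyaw 105.0
  delta_pos [15.46 28.29 -8.59] rot [10.5 -0.1  0. ] jawyaw 285.0
```

{"fn": "play_rows", "kwargs": {
  "deltas": [
    {"delta_pos": [2, 5, -1.5], "rot": [3, 0, 0], "grip": 1},
    {"delta_pos": [3, 10, -3], "rot": [6, 0, 0], "grip": 1},
    {"delta_pos": [3, 15, -4.5], "rot": [10.5, 0, 0], "grip": 1},
    {"delta_pos": [3, 20, -6], "rot": [10.5, 0, 0], "grip": 1},
    {"delta_pos": [3, 25, -7.5], "rot": [10.5, 0, 0], "grip": 1},
    {"delta_pos": [3, 28.3, -8.6], "rot": [10.5, 0, 0], "grip": 1},
    {"delta_pos": [3, 28.3, -8.6], "rot": [10.5, 0, 0], "grip": 1},
    {"delta_pos": [3, 28.3, -8.6], "rot": [10.5, 0, 0], "grip": 1}
  ]
}}

```text
time: 0.95
eef_pos: [0.5103, -0.4071, 0.2002]
eef_rot: [0.561, 0.429, 0.563, -0.429]
ft_force: [0.1, -0.5, 1.3]
finger_gap: -0.001
```

```bash
python3 - <<'E'
from h import *
from bench import r
o=r.get_obs();st(o)
f=r.grab_frame("wrist");pickle.dump((f,o),open("w1.pkl","wb"))
cv2.imwrite("pics/w1.png",f["frame"][:,:,::-1])
print(wproj(f,o,[.5525,-.4,.0935]),wproj(f,o,[.591,-.387,.025]))
go(o,[.509,-.410,.076])
E
```

```text
t 0.95 p [ 0.5103 -0.4071  0.2002] tx [-0.001  0.002 -1.   ] jaw yaw -74.72 F [ 0.1 -0.5  1.3] gap -0.001 j [ 0.67  0.46 -0.08  1.62  0.04  1.06 -0.73]
[323.23998967 146.36191843] [319.98808238  99.94800929]
  delta_pos [12.42 -0.2   0.27] rot [ 0.  -0.1  0. ] jawyaw -74.7
```

View pics/w1.png

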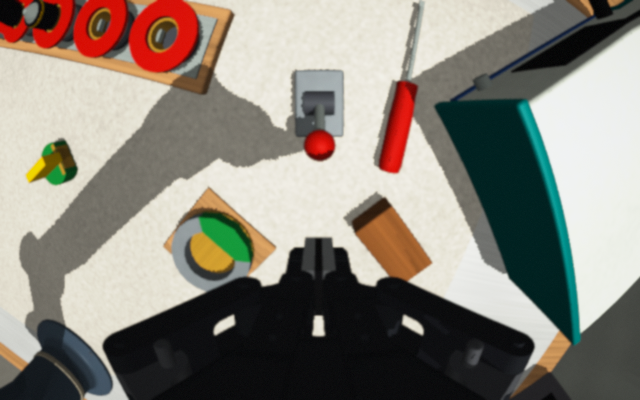

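{"fn": "play_rows", "kwargs": {
  "deltas": [
    {"delta_pos": [4, 0, 0], "rot": [0, 0, 0], "grip": 1},
    {"delta_pos": [8, 0, 0], "rot": [0, 0, 0], "grip": 1},
    {"delta_pos": [12.4, 0, 0], "rot": [0, 0, 0], "grip": 1},
    {"delta_pos": [12.4, 1, 0], "rot": [0, 0, 0], "grip": 1},
    {"delta_pos": [12.4, 2.5, 0], "rot": [0, 0, 0], "grip": 1},
    {"delta_pos": [12.4, 4, 0], "rot": [0, 0, 0], "grip": 1},
    {"delta_pos": [12.4, 5.3, 0], "rot": [0, 0, 0], "grip": 1},
    {"delta_pos": [12.4, 6.6, 0], "rot": [0, 0, 0], "grip": 1},
    {"delta_pos": [12.4, 7.9, 0], "rot": [0, 0, 0], "grip": 1},
    {"delta_pos": [12.4, 9, 0], "rot": [0, 0, 0], "grip": 1},
    {"delta_pos": [12.4, 9.7, 0], "rot": [0, 0, 0], "grip": 1},
    {"delta_pos": [12.4, 9.7, 0], "rot": [0, 0, 0], "grip": 1}
  ]
}}

```text
time: 2.2
eef_pos: [0.6022, -0.3834, 0.0757]
eef_rot: [0.56, 0.43, 0.563, -0.43]
ft_force: [-1.1, -0.6, -0.3]
finger_gap: 0.001
```

```bash
python3 - <<'E'
from h import *
from bench import r
o=r.get_obs();st(o)
f=r.grab_frame("wrist");pickle.dump((f,o),open("w2.pkl","wb"))
s=r.grab_frame("scene")
cv2.imwrite("pics/w2.png",np.hstack([cv2.resize(f["frame"],(480,300)),cv2.resize(s["frame"][230:330,190:296],(318,300))])[:,:,::-1])
E
```

```text
t 2.2 p [ 0.6022 -0.3834  0.0757] tx [-0.003  0.002 -1.   ] jaw yaw -74.91 F [-1.1 -0.6 -0.3] gap 0.001 j [ 0.55  0.68 -0.07  1.56  0.06  0.91 -0.84]
```

View pics/w2.png

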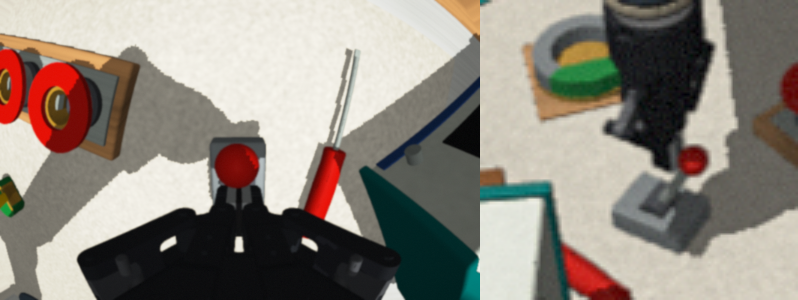

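{"fn": "play_rows", "kwargs": {
  "deltas": [
    {"delta_pos": [0, 0.3, 0], "rot": [0, 0, 0], "grip": 1},
    {"delta_pos": [0, 0.6, 0], "rot": [0, 0, 0], "grip": 1},
    {"delta_pos": [0, 0.6, 0], "rot": [0, 0, 0], "grip": 1}
  ]
}}

```text
time: 2.6
eef_pos: [0.6027, -0.3836, 0.0756]
eef_rot: [0.557, 0.429, 0.564, -0.433]
ft_force: [-12.1, -0.2, 7.6]
finger_gap: -0.005
```

{"fn": "play_rows", "kwargs": {
  "deltas": [
    {"delta_pos": [0, -2, 0], "rot": [0, 0, 0], "grip": 1},
    {"delta_pos": [-4, -5, 0], "rot": [0, 0, 0], "grip": 1},
    {"delta_pos": [-8, -6, -2], "rot": [-8, 0, 0], "grip": 0},
    {"delta_pos": [-12.4, -7, -6], "rot": [-16, 0, 0], "grip": 0},
    {"delta_pos": [-12.4, -7, -10], "rot": [-24, 0, 0], "grip": -0.3},
    {"delta_pos": [-12.4, -7, -14], "rot": [-32, 0, 0], "grip": -0.3},
    {"delta_pos": [-12.4, -7, -18], "rot": [-40, 0, 0], "grip": -0.3},
    {"delta_pos": [-12.4, -7, -22], "rot": [-48, 0, 0], "grip": -0.3},
    {"delta_pos": [-12.4, -7, -26], "rot": [-56, 0, 0], "grip": -0.3},
    {"delta_pos": [-12.4, -7, -30], "rot": [-64, 0, 0], "grip": -0.3},
    {"delta_pos": [-12.4, -7, -33], "rot": [-72, 0, 0], "grip": -0.3},
    {"delta_pos": [-12.4, -7, -36.4], "rot": [-80, 0, 0], "grip": -0.3}
  ]
}}

```text
time: 3.8
eef_pos: [0.443, -0.0488, 0.2029]
eef_rot: [0.703, -0.031, 0.71, 0.033]
ft_force: [0.5, 0.2, 0.5]
finger_gap: 0.651
```

```bash
python3 - <<'E'
from h import *
from bench import r
o=r.get_obs();st(o)
f=r.grab_frame("wrist");pickle.dump((f,o),open("w3.pkl","wb"))
t=r.grab_frame("top");pickle.dump(t,open("top1.pkl","wb"))
cv2.imwrite("pics/w3.png",f["frame"][:,:,::-1])
cv2.imwrite("pics/t3.png",cv2.resize(t["frame"][130:290,240:500],None,fx=3,fy=3)[:,:,::-1])
E
```

```text
t 3.8 p [ 0.443  -0.0488  0.2029] tx [-0.01   0.002 -1.   ] jaw yaw 5.22 F [0.5 0.2 0.5] gap 0.651 j [ 0.48  0.17 -0.51  2.06  0.1   0.95  0.01]
```

View pics/w3.png

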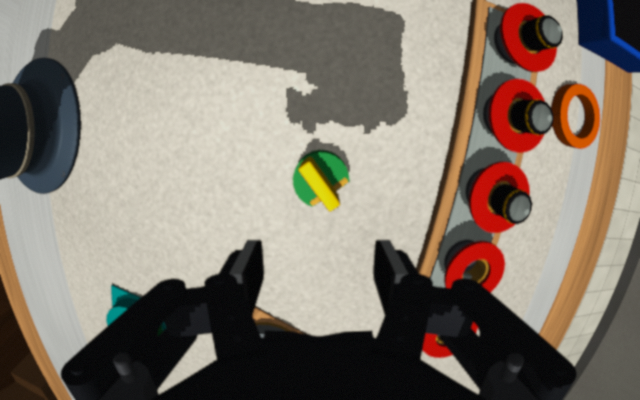

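View pics/t3.png

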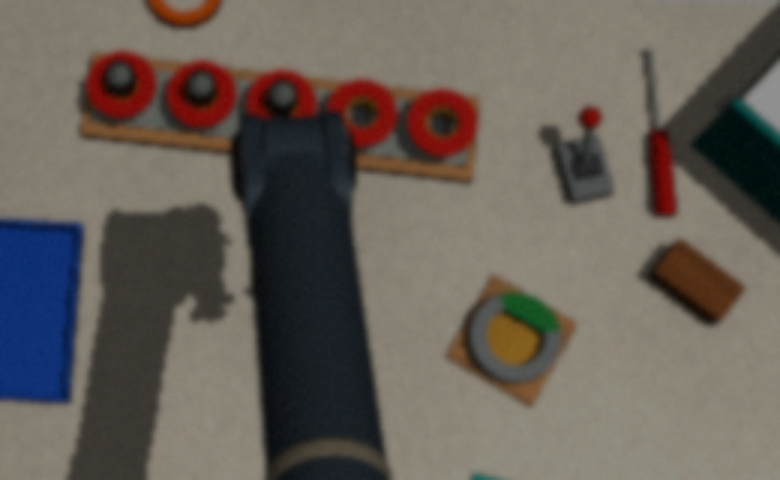

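```bash
cat > plug.py <<'E'
from h import *
def blade(f,o,ztop=.066):
    H=hsv(f);m=cv2.inRange(H,(24,150,170),(34,255,255))
    n,l,s,c=cv2.connectedComponentsWithStats(m)
    i=1+np.argmax(s[1:,4]);vv,uu=np.nonzero(l==i)
    p=np.array([wray(f,o,u,v,ztop)[:2] for u,v in zip(uu,vv)],np.float32)
    return c[i],s[i,4],cv2.minAreaRect(p*1000)
def sock(f,o):
    H=hsv(f);m=cv2.inRange(H,(45,120,60),(75,255,255));return m
E
python3 - <<'E'
from plug import *
f,o=pickle.load(open("w3.pkl","rb"))
print(blade(f,o))
im=f["frame"][:,:,::-1]
cv2.imwrite("pics/c4.png",cv2.resize(im[130:230,270:370],None,fx=6,fy=6))
print(hsv(f)[175:190,316:330:2].tolist()[0])
f,o=pickle.load(open("w1.pkl","rb"));im=f["frame"][:,:,::-1]
cv2.imwrite("pics/c5.png",cv2.resize(im[180:310,150:290],None,fx=5,fy=5))
E
```

```text
(array([318.74447514, 186.21546961]), np.int32(724), ((442.21368408203125, -47.424652099609375), (13.839890480041504, 50.6473274230957), 40.98204803466797))
[[28, 247, 223], [27, 255, 201], [24, 255, 128], [24, 255, 73], [33, 209, 56], [58, 164, 59], [68, 220, 59]]
```

View pics/c4.png

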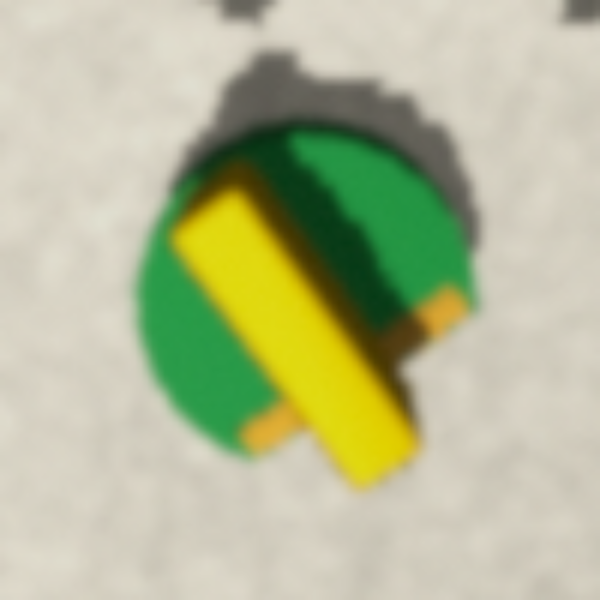

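View pics/c5.png

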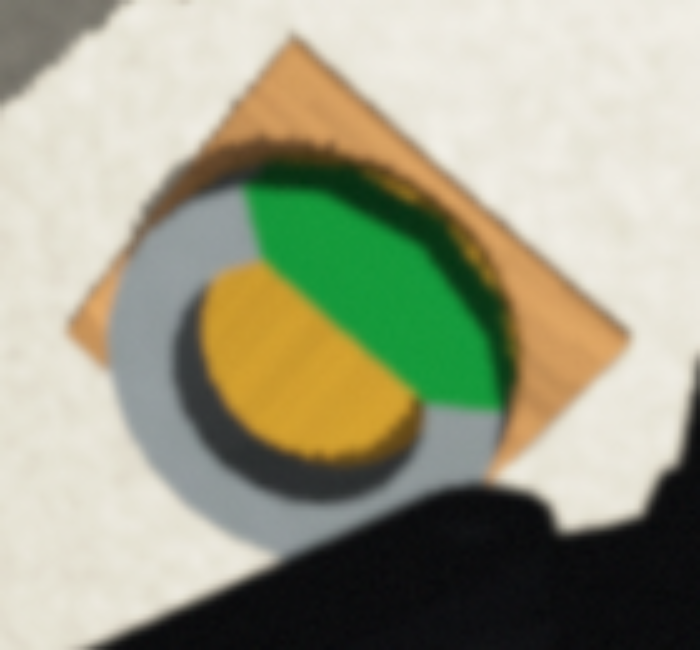

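```bash
python3 - <<'E'
from plug import *
f,o=pickle.load(open("w1.pkl","rb"))
z=.032
def pt(a,b): return wray(f,o,150+a/5,180+b/5,z)[:2]
a,b=pt(262,262),pt(418,395);d=b-a
print("flat",a,b,np.linalg.norm(d),"normal yaw",np.degrees(np.arctan2(d[1],d[0]))+90)
# ring outer pts
ps=np.array([pt(*q) for q in [(247,187),(180,212),(130,262),(110,330),(120,400),(160,478),(210,525),(500,410),(283,557)]])
A=np.c_[2*ps,np.ones(len(ps))];s=np.linalg.lstsq(A,(ps**2).sum(1),rcond=None)[0];print("ring",s[:2],"R",np.sqrt(s[2]+s[0]**2+s[1]**2))
w=np.array([pt(*q) for q in [(262,262),(205,295),(178,350),(200,430),(250,480),(310,500),(370,480),(410,440),(420,400)]])
A=np.c_[2*w,np.ones(len(w))];s=np.linalg.lstsq(A,(w**2).sum(1),rcond=None)[0];print("pocket",s[:2],"R",np.sqrt(s[2]+s[0]**2+s[1]**2))
# top view ring
from bench import r
o=r.get_obs();st(o);go(o,[.4422,-.0474,.2],np.radians(41));go(o,[.4422,-.0474,.035],np.radians(41))
E
```

```text
flat [ 0.41878613 -0.29557691] [ 0.3966895  -0.33731082] 0.04722266591116942 normal yaw -27.899644759192185
ring [ 0.38938747 -0.30834985] R 0.049638838841569784
pocket [ 0.38979548 -0.30757013] R 0.030550145308890237
t 3.9 p [ 0.4423 -0.0455  0.203 ] tx [-0.01   0.003 -1.   ] jaw yaw 5.43 F [-0.1 -0.1  0.4] gap 0.651 j [ 0.48  0.17 -0.52  2.06  0.1   0.95  0.01]
  delta_pos [ 0.3  -0.19 -0.02] rot [-35.6  -0.5  -0.4] jawyaw 41.0
  delta_pos [ 0.3  -0.19 -0.02] rot [144.4  -0.5   0.6] jawyaw 221.0
  delta_pos [16.79 -0.26  0.14] rot [-35.6  -0.5  -0.4] jawyaw 41.0
  delta_pos [16.79 -0.26  0.14] rot [144.4  -0.5   0.6] jawyaw 221.0
```

{"fn": "play_rows", "kwargs": {
  "deltas": [
    {"delta_pos": [1, -0.2, 0], "rot": [-8, 0, 0], "grip": -0.2},
    {"delta_pos": [3, -0.2, 0], "rot": [-16, 0, 0], "grip": -0.2},
    {"delta_pos": [6, -0.2, 0], "rot": [-24, 0, 0], "grip": -0.2},
    {"delta_pos": [9, -0.2, 0], "rot": [-32, -0.5, 0], "grip": -0.2},
    {"delta_pos": [9.5, -0.2, 0], "rot": [-35.6, -0.5, -0.4], "grip": -0.2},
    {"delta_pos": [9.5, -0.2, 0], "rot": [-35.6, -0.5, -0.4], "grip": -0.2},
    {"delta_pos": [9.5, -0.2, 0], "rot": [-35.6, -0.5, -0.4], "grip": -0.2}
  ]
}}

```text
time: 4.6
eef_pos: [0.4424, -0.0474, 0.1084]
eef_rot: [0.663, -0.247, 0.662, 0.247]
ft_force: [0.5, -0.2, 0.2]
finger_gap: 0.6
```

```bash
python3 - <<'E'
from plug import *
from bench import r
o=r.get_obs();st(o)
f=r.grab_frame("wrist");pickle.dump((f,o),open("w4.pkl","wb"))
cv2.imwrite("pics/w4.png",f["frame"][:,:,::-1])
c,n,b=blade(f,o);print(c,n,b)
ang=41 
go(o,[b[0][0]/1000,b[0][1]/1000,.036],np.radians(ang))
E
```

```text
t 4.6 p [ 0.4424 -0.0474  0.1084] tx [ 0.002  0.001 -1.   ] jaw yaw 40.87 F [ 0.5 -0.2  0.2] gap 0.6 j [ 0.5   0.32 -0.57  2.16  0.26  0.73  0.47]
[318.24726776 239.04098361] 732 ((449.4917907714844, -55.56000518798828), (12.824466705322266, 27.88814926147461), 41.58295440673828)
  delta_pos [ 7.25 -1.08 -0.01] rot [-0.1  0.1  0. ] jawyaw 41.0
  delta_pos [ 7.25 -1.08 -0.01] rot [ 1.799e+02  1.000e-01 -1.000e-01] jawyaw 221.0
```

View pics/w4.png

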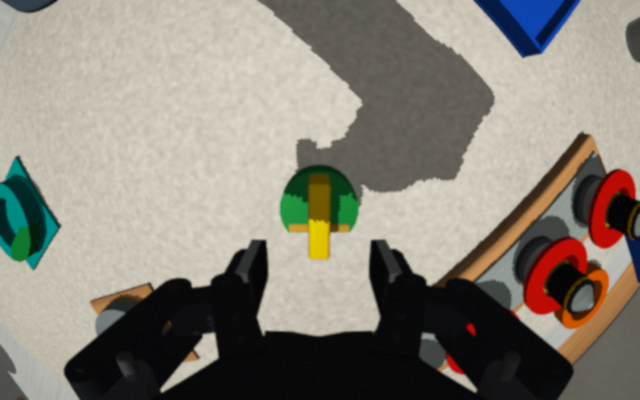

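{"fn": "play_rows", "kwargs": {
  "deltas": [
    {"delta_pos": [3, 0, 0], "rot": [0, 0, 0], "grip": -0.2},
    {"delta_pos": [6, 0, 0], "rot": [0, 0, 0], "grip": 0},
    {"delta_pos": [7.2, 0, 0], "rot": [0, 0, 0], "grip": 0},
    {"delta_pos": [7.2, 0, 0], "rot": [0, 0, 0], "grip": 1},
    {"delta_pos": [7.2, 0, 0], "rot": [0, 0, 0], "grip": 1},
    {"delta_pos": [7.2, 0, 0], "rot": [0, 0, 0], "grip": 1},
    {"delta_pos": [7.2, 0, 0], "rot": [0, 0, 0], "grip": 1},
    {"delta_pos": [5, 0, 0], "rot": [0, 0, 0], "grip": 1},
    {"delta_pos": [2, 0, 0], "rot": [0, 0, 0], "grip": 1},
    {"delta_pos": [-4, 0, 0], "rot": [0, 0, 0], "grip": 1},
    {"delta_pos": [-7, 0, 0], "rot": [0, 0, 0], "grip": 1}
  ]
}}

```text
time: 5.75
eef_pos: [0.4424, -0.0472, 0.1812]
eef_rot: [0.664, -0.248, 0.661, 0.247]
ft_force: [0.9, -0.4, -1.2]
finger_gap: 0.15
```

```bash
python3 - <<'E'
from plug import *
from bench import r
o=r.get_obs();st(o)
f=r.grab_frame("wrist");pickle.dump((f,o),open("w5.pkl","wb"))
cv2.imwrite("pics/w5.png",f["frame"][:,:,::-1])
go(o,[.3895,-.308,.2],np.radians(63))
E
```

```text
t 5.75 p [ 0.4424 -0.0472  0.1812] tx [ 0.004  0.    -1.   ] jaw yaw 40.92 F [ 0.9 -0.4 -1.2] gap 0.15 j [ 0.58  0.2  -0.63  2.09  0.15  0.89  0.57]
  delta_pos [ -1.91 -16.25 -21.08] rot [-22.1   0.1   0.2] jawyaw 63.0
  delta_pos [ -1.91 -16.25 -21.08] rot [157.9   0.2  -0.2] jawyaw 243.0
```

View pics/w5.png

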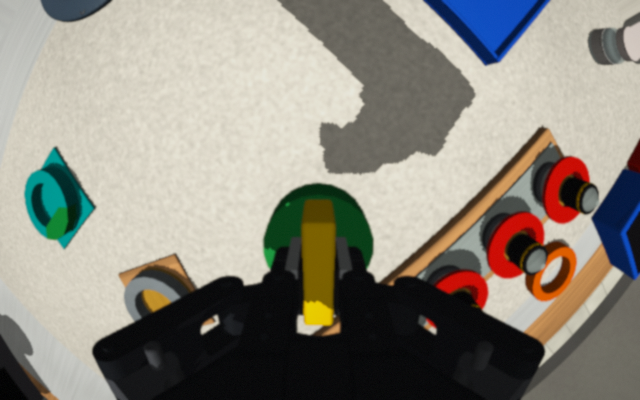

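```bash
python3 - <<'E'
from plug import *
f,o=pickle.load(open("w5.pkl","rb"))
H=hsv(f);m=cv2.inRange(H,(45,80,20),(80,255,255));m[:150]=0;m[290:]=0;m[:,:240]=0;m[:,400:]=0
v,u=np.nonzero(m);print(u.min(),u.max(),v.min(),v.max())
# top contour per column
p,R=pose(o);pts=[]
zt=.1812-.0364+.030
for c in range(268,370,3):
    vv=v[u==c]
    if len(vv):
        X=wray(f,o,c,vv.min(),zt);pts.append((R.T@(X-p))[[2,1]])
ps=np.array(pts)*1000
A=np.c_[2*ps,np.ones(len(ps))];s=np.linalg.lstsq(A,(ps**2).sum(1),rcond=None)[0];print("disc centre in tool (z,y) mm",s[:2],"R",np.sqrt(s[2]+s[0]**2+s[1]**2))
# blade end
H2=cv2.inRange(H,(22,150,60),(34,255,255));H2[:150]=0;v,u=np.nonzero(H2);print(u.min(),u.max(),v.min(),v.max())
for q in[(318,v.min()),(318,v.max())]:
    X=wray(f,o,*q,.1812-.0364+.066);print((R.T@(X-p))*1000)
E
```

```text
264 372 184 268
disc centre in tool (z,y) mm [-0.23735691  8.6800144 ] R 25.212219142959274
301 586 184 325
[-29.72923628  42.6845079   -0.09790152]
[-2.95804255e+01 -2.36745455e+01 -1.85399562e-02]
```

```bash
python3 - <<'E'
from plug import *
f,o=pickle.load(open("w5.pkl","rb"));p,R=pose(o)
im=f["frame"][:,:,::-1];cv2.imwrite("pics/c6.png",cv2.resize(im[170:345,240:400],None,fx=4.5,fy=4.5)[:,:])
for q,z in[((318,184),.175),((264,240),.175),((373,240),.175),((318,200),.211),((318,325),.211)]:
    X=wray(f,o,*q,z);print(q,(R.T@(X-p))*1000)
E
```

```text
(318, 184) [ 6.08951717 34.37580453 -0.12702129]
(264, 240) [  6.07724064   3.99059577 -28.7469841 ]
(373, 240) [ 6.239612    4.0099196  29.12985984]
(318, 200) [-29.91527997  36.46115908  -0.08985972]
(318, 325) [-2.97807919e+01 -2.35114528e+01 -1.85168129e-02]
```

View pics/c6.png

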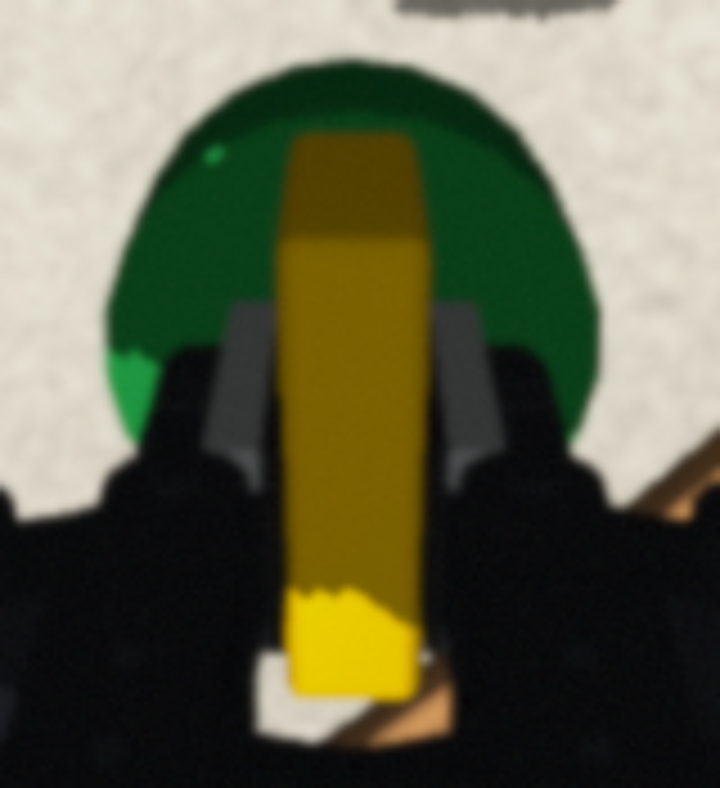

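```bash
python3 - <<'E'
from plug import *
f,o=pickle.load(open("w5.pkl","rb"));p,R=pose(o)
for q,z in[((318,195.5),.175),((318,222.7),.211),((318,325),.211),((318,200),.175)]:
    X=wray(f,o,*q,z);print(q,(R.T@(X-p))*1000)
E
```

```text
(318, 195.5) [ 6.10277623 28.46366871 -0.11957888]
(318, 222.7) [-29.89457411  27.22830427  -0.07842536]
(318, 325) [-2.97807919e+01 -2.35114528e+01 -1.85168129e-02]
(318, 200) [ 6.10803618 26.11826439 -0.11664416]
```

```bash
python3 - <<'E'
from plug import *
from bench import r
go(r.get_obs(),[.461,-.344,.2],np.radians(63))
E
```

```text
delta_pos [ -1.21 -23.4  -18.34] rot [-22.1   0.4   0.8] jawyaw 63.0
  delta_pos [ -1.21 -23.4  -18.34] rot [157.9   1.1  -0.6] jawyaw 243.0
```

{"fn": "play_rows", "kwargs": {
  "deltas": [
    {"delta_pos": [-1.2, -3, -2.3], "rot": [-3, 0, 0], "grip": 1},
    {"delta_pos": [-1.2, -6, -4.6], "rot": [-6, 0, 0], "grip": 1},
    {"delta_pos": [-1.2, -9, -7], "rot": [-9, 0, 0], "grip": 1},
    {"delta_pos": [-1.2, -12, -9.4], "rot": [-12, 0, 0], "grip": 1},
    {"delta_pos": [-1.2, -15, -11.7], "rot": [-15, 0.2, 0.4], "grip": 1},
    {"delta_pos": [-1.2, -18, -14.1], "rot": [-18, 0.4, 0.6], "grip": 1},
    {"delta_pos": [-1.2, -21, -16.5], "rot": [-20, 0.4, 0.8], "grip": 1},
    {"delta_pos": [-1.2, -23.4, -18.3], "rot": [-22.1, 0.4, 0.8], "grip": 1},
    {"delta_pos": [-1.2, -23.4, -18.3], "rot": [-22.1, 0.4, 0.8], "grip": 1},
    {"delta_pos": [-1.2, -23.4, -18.3], "rot": [-22.1, 0.4, 0.8], "grip": 1}
  ]
}}

```text
time: 6.8
eef_pos: [0.4608, -0.3438, 0.1995]
eef_rot: [0.603, -0.368, 0.603, 0.37]
ft_force: [0.3, 0.2, -2.3]
finger_gap: 0.154
```

```bash
python3 - <<'E'
from plug import *
from bench import r
o=r.get_obs();st(o)
f=r.grab_frame("wrist");pickle.dump((f,o),open("w6.pkl","wb"))
cv2.imwrite("pics/w6.png",f["frame"][:,:,::-1])
print(wproj(f,o,[.3895,-.308,.032]))
E
```

```text
t 6.8 p [ 0.4608 -0.3438  0.1995] tx [-0.001  0.002 -1.   ] jaw yaw 62.91 F [ 0.3  0.2 -2.3] gap 0.154 j [ 0.97  0.39 -0.52  1.79  0.22  1.03  1.47]
[317.76673823 103.13015247]
```

View pics/w6.png

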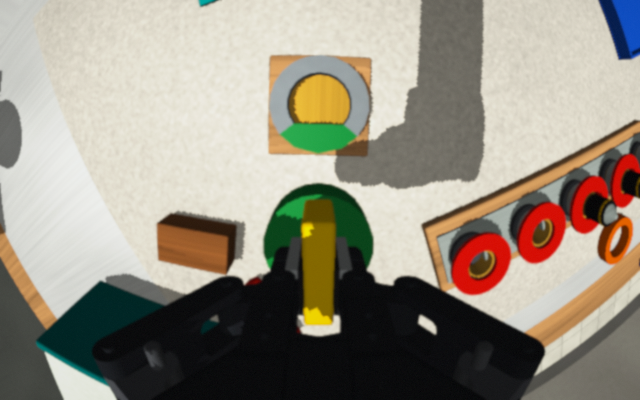

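```bash
python3 - <<'E'
from plug import *
f,o=pickle.load(open("w6.pkl","rb"));im=f["frame"][:,:,::-1]
H=hsv(f)
z=.032
g=(H[...,1]<80)&(H[...,2]>90)&(H[...,2]<185)
gr=cv2.inRange(H,(45,120,60),(80,255,255))>0
m=np.zeros((400,640),np.uint8);b=(slice(50,156),slice(262,376))
m[b]=((g|gr)[b])*255
m=cv2.morphologyEx(m,cv2.MORPH_OPEN,np.ones((3,3)))
n,l,s,c=cv2.connectedComponentsWithStats(m);i=1+np.argmax(s[1:,4]);m=(l==i).astype(np.uint8)
cs,hh=cv2.findContours(m,cv2.RETR_CCOMP,cv2.CHAIN_APPROX_NONE)
print([len(k) for k in cs],s[i])
def fit(ps):
    for _ in range(4):
        A=np.c_[2*ps,np.ones(len(ps))];s=np.linalg.lstsq(A,(ps**2).sum(1),rcond=None)[0];R=np.sqrt(s[2]+s[0]**2+s[1]**2)
        e=np.abs(np.linalg.norm(ps-s[:2],axis=1)-R);ps=ps[e<max(1.0e-3,np.percentile(e,85))] if _<3 else ps
    return s[:2],R,len(ps)
cs=sorted(cs,key=len,reverse=True)
W=lambda k:np.array([wray(f,o,u,v,z)[:2] for u,v in k[:,0].astype(float)])
print("outer",fit(W(cs[0])))
inn=W(cs[1]);print("inner",fit(inn))
# flat line: lower boundary of inner, columns 300..340
k=cs[1][:,0];sel=(k[:,0]>303)&(k[:,0]<338)&(k[:,1]>110)
L=inn[sel];d=np.linalg.svd(L-L.mean(0))[2][0];a=np.degrees(np.arctan2(d[1],d[0]));print("flat mean",L.mean(0),"yaw cand",a+90,a-90,sel.sum(), L.std(0))
cen=fit(W(cs[0]))[0];nrm=np.array([d[1],-d[0]]);print("dist",(L.mean(0)-cen)@nrm)
# wood plate
H2=cv2.inRange(H,(8,60,90),(20,200,255));q=np.zeros_like(H2);q[40:160,255:385]=H2[40:160,255:385]
q=cv2.morphologyEx(q,cv2.MORPH_OPEN,np.ones((3,3)));v,u=np.nonzero(q)
pp=np.array([wray(f,o,a,b,0.003)[:2] for a,b in zip(u,v)],np.float32)*1000;print("plate",cv2.minAreaRect(pp))
cv2.imwrite("pics/c7.png",cv2.resize(im[45:165,255:385],None,fx=5,fy=5))
E
```

```text
[288, 4, 4, 4, 4, 4, 6, 4, 4, 4, 4, 4, 4, 4, 6, 4, 4, 183] [ 269   56  104   97 5047]
outer (array([ 0.3903559 , -0.30655816]), np.float64(0.049292561545883004), 214)
inner (array([ 0.38992187, -0.30726137]), np.float64(0.031478527167065964), 121)
flat mean [ 0.40929431 -0.31503508] yaw cand -27.999600968617912 -207.99960096861793 34 [0.00459437 0.00862903]
dist -0.020701307454088318
plate ((390.571044921875, -307.32855224609375), (110.642578125, 110.7128677368164), 61.7043571472168)
```

View pics/c7.png

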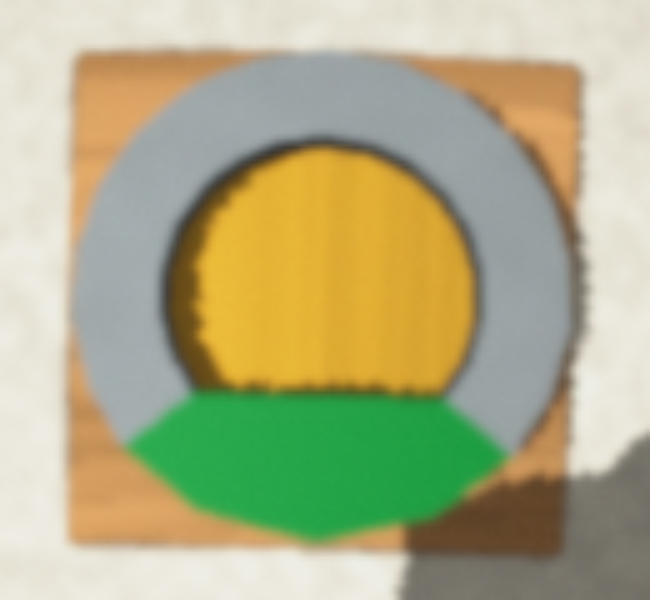

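```bash
python3 - <<'E'
from plug import *
from bench import r
go(r.get_obs(),[.3902,-.307,.085],np.radians(62))
E
```

```text
delta_pos [11.48  7.92 -0.05] rot [ 1.   0.1 -0.1] jawyaw 62.0
  delta_pos [11.48  7.92 -0.05] rot [-1.79e+02  1.00e-01  1.00e-01] jawyaw 242.0
```

{"fn": "play_rows", "kwargs": {
  "deltas": [
    {"delta_pos": [2, 4, 0], "rot": [1, 0, 0], "grip": 1},
    {"delta_pos": [5, 7.9, 0], "rot": [1, 0, 0], "grip": 1},
    {"delta_pos": [9, 7.9, 0], "rot": [1, 0, 0], "grip": 1},
    {"delta_pos": [11.5, 7.9, 0], "rot": [1, 0, 0], "grip": 1},
    {"delta_pos": [11.5, 7.9, 0], "rot": [1, 0, 0], "grip": 1},
    {"delta_pos": [11.5, 7.9, 0], "rot": [1, 0, 0], "grip": 1}
  ]
}}

```text
time: 7.45
eef_pos: [0.3914, -0.3057, 0.0855]
eef_rot: [0.606, -0.364, 0.605, 0.366]
ft_force: [1.7, 0.3, -1.4]
finger_gap: 0.15
```

```bash
python3 - <<'E'
from plug import *
from bench import r
o=r.get_obs();st(o)
f=r.grab_frame("wrist");pickle.dump((f,o),open("w7.pkl","wb"))
cv2.imwrite("pics/w7.png",cv2.resize(f["frame"][150:350,200:440],None,fx=3,fy=3)[:,:,::-1])
go(o,[.3902,-.307,.07],np.radians(62))
E
```

```text
t 7.45 p [ 0.3914 -0.3057  0.0855] tx [-0.     0.002 -1.   ] jaw yaw 62.15 F [ 1.7  0.3 -1.4] gap 0.15 j [ 0.97  0.42 -0.49  2.07  0.29  0.72  1.39]
  delta_pos [ 1.55  0.05 -0.18] rot [ 0.2  0.1 -0.1] jawyaw 62.0
  delta_pos [ 1.55  0.05 -0.18] rot [-1.798e+02  1.000e-01  1.000e-01] jawyaw 242.0
```

View pics/w7.png

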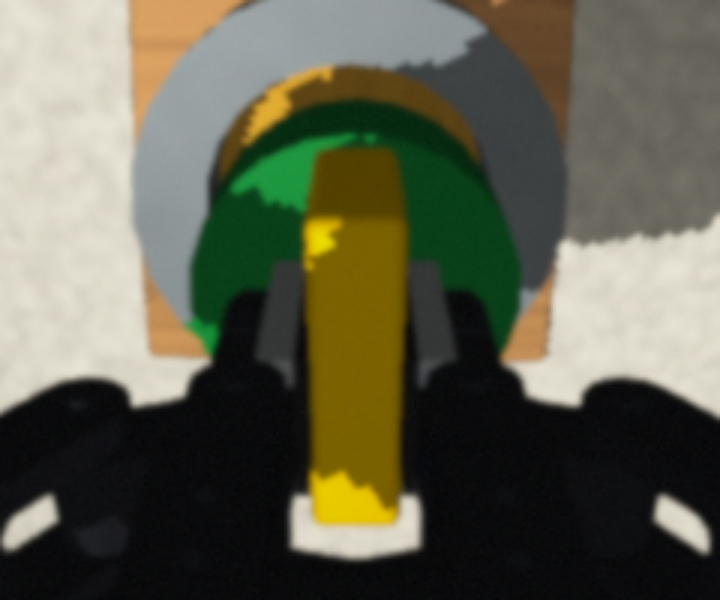

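{"fn": "play_rows", "kwargs": {
  "deltas": [
    {"delta_pos": [0.5, 0.05, -0.18], "rot": [0, 0, 0], "grip": 1},
    {"delta_pos": [1.0, 0.05, -0.18], "rot": [0.2, 0, 0], "grip": 1},
    {"delta_pos": [1.5, 0.05, -0.18], "rot": [0.2, 0, 0], "grip": 1},
    {"delta_pos": [1.9, 0.05, -0.18], "rot": [0.2, 0, 0], "grip": 1},
    {"delta_pos": [2.3, 0.05, -0.18], "rot": [0.2, 0, 0], "grip": 1},
    {"delta_pos": [2.7, 0.05, -0.18], "rot": [0.2, 0, 0], "grip": 1}
  ]
}}

```text
time: 8.1
eef_pos: [0.3908, -0.3077, 0.0588]
eef_rot: [0.607, -0.364, 0.606, 0.364]
ft_force: [0.1, -0.3, -1.8]
finger_gap: 0.156
```

{"fn": "play_rows", "kwargs": {
  "deltas": [
    {"delta_pos": [0.4, 0, 0], "rot": [0, 0, 0], "grip": 1},
    {"delta_pos": [0.8, 0, 0], "rot": [0, 0, 0], "grip": 1},
    {"delta_pos": [1.1, 0, 0], "rot": [0, 0, 0], "grip": 1},
    {"delta_pos": [1.1, 0, 0], "rot": [0, 0, 0], "grip": 1}
  ]
}}

```text
time: 8.5
eef_pos: [0.3908, -0.3077, 0.0497]
eef_rot: [0.606, -0.364, 0.607, 0.364]
ft_force: [-6.0, 2.8, 19.5]
finger_gap: 0.152
```

{"fn": "play_rows", "kwargs": {
  "deltas": [
    {"delta_pos": [0, 0, 0], "rot": [0, 0, 0], "grip": 0},
    {"delta_pos": [0, 0, 0], "rot": [0, 0, 0], "grip": 0},
    {"delta_pos": [0, 0, 0], "rot": [0, 0, 0], "grip": 0},
    {"delta_pos": [-4, 0, 0], "rot": [0, 0, 0], "grip": 0},
    {"delta_pos": [-8, 0, 0], "rot": [0, 0, 0], "grip": 0},
    {"delta_pos": [-11, -4, 0], "rot": [0, 0, 0], "grip": 0},
    {"delta_pos": [-13, -7, 0], "rot": [0, 0, 0], "grip": 0},
    {"delta_pos": [-13, -7, 0], "rot": [0, 0, 0], "grip": 0}
  ]
}}

```text
time: 9.3
eef_pos: [0.4577, -0.343, 0.1831]
eef_rot: [0.608, -0.367, 0.605, 0.361]
ft_force: [-0.2, 0.6, -0.2]
finger_gap: 0.502
```

```bash
python3 - <<'E'
from plug import *
from bench import r
o=r.get_obs();st(o)
f=r.grab_frame("wrist");pickle.dump((f,o),open("w8.pkl","wb"))
s=r.grab_frame("scene");pickle.dump(s,open("s8.pkl","wb"))
a=cv2.resize(f["frame"][30:210,220:420],None,fx=2,fy=2);b=cv2.resize(s["frame"][200:290,180:280],None,fx=4,fy=4)
cv2.imwrite("pics/w8.png",np.hstack([a,b])[:,:,::-1])
print(blade(f,o,.078))
P=cloud(s);H=hsv(s);m=cv2.inRange(H,(22,150,90),(34,255,255))>0;k=np.zeros_like(m);k[200:290,180:280]=m[200:290,180:280]
print("yellow z pct",np.percentile(P[k][:,2],[5,50,90,97]))
E
```

```text
t 9.3 p [ 0.4577 -0.343   0.1831] tx [ 0.008 -0.005 -1.   ] jaw yaw 61.92 F [-0.2  0.6 -0.2] gap 0.502 j [ 0.97  0.39 -0.52  1.82  0.23  0.98  1.44]
(array([316.89299242, 103.04261364]), np.int32(1056), ((386.564208984375, -313.6932067871094), (25.441829681396484, 49.86371994018555), 62.09500503540039))
yellow z pct [0.01100164 0.06782277 0.07821801 0.08023226]
```

View pics/w8.png

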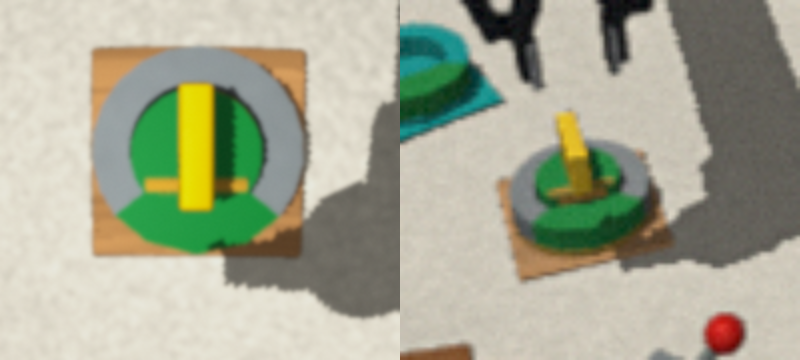

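```bash
python3 - <<'E'
from plug import *
from bench import r
go(r.get_obs(),[.3905,-.3075,.086],np.radians(62))
E
```

```text
delta_pos [ 9.33  7.01 -0.01] rot [-0.1 -0.  -0. ] jawyaw 62.0
  delta_pos [ 9.33  7.01 -0.01] rot [ 1.799e+02 -1.000e-01  0.000e+00] jawyaw 242.0
```

{"fn": "play_rows", "kwargs": {
  "deltas": [
    {"delta_pos": [1, 4, 0], "rot": [0, 0, 0], "grip": 1},
    {"delta_pos": [4, 7, 0], "rot": [0, 0, 0], "grip": 1},
    {"delta_pos": [8, 7, 0], "rot": [0, 0, 0], "grip": 1},
    {"delta_pos": [9.3, 7, 0], "rot": [0, 0, 0], "grip": 1},
    {"delta_pos": [9.8, 7, 0], "rot": [0, 0, 0], "grip": 1},
    {"delta_pos": [10.1, 7, 0], "rot": [0, 0, 0], "grip": 1},
    {"delta_pos": [10.2, 7, 0], "rot": [0, 0, 0], "grip": 1},
    {"delta_pos": [10.2, 7, 0], "rot": [0, 0, 0], "grip": 1}
  ]
}}

```text
time: 10.2
eef_pos: [0.3917, -0.3079, 0.0783]
eef_rot: [0.606, -0.364, 0.606, 0.363]
ft_force: [-0.1, 0.5, -0.5]
finger_gap: -0.001
```

{"fn": "play_rows", "kwargs": {
  "deltas": [
    {"delta_pos": [0.1, 0, 0], "rot": [0, 0, 0], "grip": 1},
    {"delta_pos": [0.2, 0, 0], "rot": [0, 0, 0], "grip": 1},
    {"delta_pos": [0.2, 0, 0], "rot": [0, 0, 0], "grip": 1}
  ]
}}

```text
time: 10.5
eef_pos: [0.3924, -0.3084, 0.0781]
eef_rot: [0.606, -0.365, 0.606, 0.363]
ft_force: [-2.9, 2.3, 13.1]
finger_gap: 0.001
```

{"fn": "play_rows", "kwargs": {
  "deltas": [
    {"delta_pos": [-3, 0, 0], "rot": [0, 0, 0], "grip": 1},
    {"delta_pos": [-8, 0, 0], "rot": [0, 0, 0], "grip": 1},
    {"delta_pos": [-12, -1, 3], "rot": [8, 0, 0], "grip": 0},
    {"delta_pos": [-14.5, -3, 7], "rot": [16, 0, 0], "grip": 0},
    {"delta_pos": [-14.5, -4.5, 11], "rot": [24, 0, 0], "grip": 0},
    {"delta_pos": [-14.5, -6, 15], "rot": [32, 0, 0], "grip": 0},
    {"delta_pos": [-14.5, -8, 19], "rot": [40, 0, 0], "grip": 0},
    {"delta_pos": [-14.5, -10, 23], "rot": [48, 0, 0], "grip": 0},
    {"delta_pos": [-14.5, -12, 27], "rot": [56, 0, 0], "grip": 0},
    {"delta_pos": [-14.5, -12.1, 27.8], "rot": [64, 0, 0], "grip": 0},
    {"delta_pos": [-14.5, -12.1, 27.8], "rot": [65.6, 0, 0], "grip": 0},
    {"delta_pos": [-14.5, -12.1, 27.8], "rot": [65.6, 0, 0], "grip": 0}
  ]
}}

```text
time: 11.7
eef_pos: [0.6293, -0.1203, 0.223]
eef_rot: [0.707, 0.021, 0.706, -0.023]
ft_force: [-1.0, -0.0, 0.4]
finger_gap: 0.497
```

```bash
python3 - <<'E'
from plug import *
from bench import r
o=r.get_obs();st(o)
f=r.grab_frame("wrist");pickle.dump((f,o),open("w9.pkl","wb"))
cv2.imwrite("pics/w9.png",f["frame"][:,:,::-1])
E
```

```text
t 11.7 p [ 0.6293 -0.1203  0.223 ] tx [ 0.001 -0.004 -1.   ] jaw yaw -3.58 F [-1.  -0.   0.4] gap 0.497 j [ 0.4   0.45 -0.39  1.61  0.19  1.11 -0.1 ]
```

View pics/w9.png

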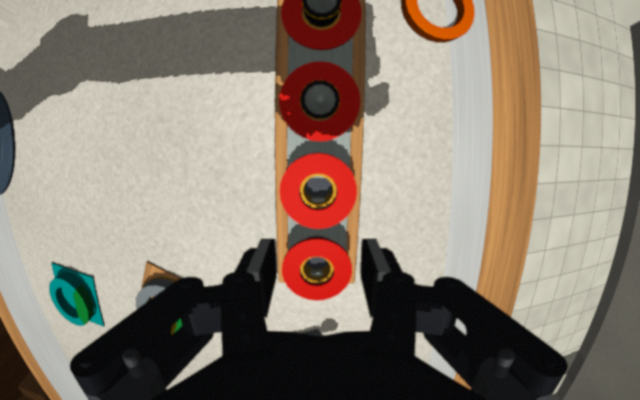

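```bash
cat > fl.py <<'E'
from plug import *
def flanges(f,o,z=.066):
    H=hsv(f);m=cv2.inRange(H,(0,140,60),(8,255,255))|cv2.inRange(H,(172,140,60),(180,255,255))
    m=cv2.morphologyEx(m,cv2.MORPH_CLOSE,np.ones((5,5)))
    cs,_=cv2.findContours(m,cv2.RETR_EXTERNAL,cv2.CHAIN_APPROX_NONE);out=[]
    for k in cs:
        if cv2.contourArea(k)<1200: continue
        ps=np.array([wray(f,o,u,v,z)[:2] for u,v in k[:,0].astype(float) if 1<v<398])
        for _ in range(5):
            A=np.c_[2*ps,np.ones(len(ps))];s=np.linalg.lstsq(A,(ps**2).sum(1),rcond=None)[0];R=np.sqrt(s[2]+s[0]**2+s[1]**2)
            e=np.abs(np.linalg.norm(ps-s[:2],axis=1)-R);ps=ps[e<=max(1e-3,np.percentile(e,85))]
        out.append((s[:2],R));print("px",k[:,0].mean(0).round(),"xy",np.round(s[:2],4),"R",round(R,4))
    return out
E
python3 - <<'E'
from fl import *
f,o=pickle.load(open("w9.pkl","rb"));flanges(f,o)
f,o=pickle.load(open("w3.pkl","rb"));flanges(f,o)
f,o=pickle.load(open("w6.pkl","rb"));flanges(f,o)
E
```

```text
px [317. 268.] xy [ 0.622  -0.2182] R 0.0388
px [318. 191.] xy [ 0.6289 -0.1294] R 0.039
px [319. 101.] xy [ 0.6359 -0.0399] R 0.0386
px [321.  22.] xy [0.6429 0.0498] R 0.0387
px [476. 267.] xy [ 0.628 -0.128] R 0.0387
px [497. 196.] xy [ 0.6348 -0.0392] R 0.0387
px [516. 115.] xy [0.6416 0.0503] R 0.0386
px [526.  37.] xy [0.6483 0.1392] R 0.0386
px [480. 263.] xy [ 0.62   -0.2196] R 0.0392
px [583. 205.] xy [ 0.6394 -0.0555] R 0.096
```

```bash
python3 - <<'E'
from plug import *
from bench import r
go(r.get_obs(),[.6358,-.0398,.075],np.radians(-4.4))
E
```

```text
delta_pos [14.77  8.21  0.14] rot [0.8 0.1 0.2] jawyaw -4.4
  delta_pos [14.77  8.21  0.14] rot [-1.792e+02 -4.000e-01  1.000e-01] jawyaw 175.6
```

{"fn": "play_rows", "kwargs": {
  "deltas": [
    {"delta_pos": [1, 4, 0.1], "rot": [0.8, 0, 0], "grip": 0},
    {"delta_pos": [4, 8.2, 0.14], "rot": [0.8, 0.1, 0.2], "grip": 0},
    {"delta_pos": [6, 8.2, 0.14], "rot": [0.8, 0.1, 0.2], "grip": 0},
    {"delta_pos": [6, 8.2, 0.14], "rot": [0.8, 0.1, 0.2], "grip": 0},
    {"delta_pos": [10, 8.2, 0.14], "rot": [0.8, 0.1, 0.2], "grip": 0},
    {"delta_pos": [13, 8.2, 0.14], "rot": [0.8, 0.1, 0.2], "grip": 0},
    {"delta_pos": [14.8, 8.2, 0.14], "rot": [0.8, 0.1, 0.2], "grip": 0},
    {"delta_pos": [14.8, 8.2, 0.14], "rot": [0.8, 0.1, 0.2], "grip": 0}
  ]
}}

```text
time: 12.55
eef_pos: [0.6341, -0.0432, 0.0731]
eef_rot: [0.705, 0.028, 0.708, -0.029]
ft_force: [-0.3, 0.4, 0.2]
finger_gap: 0.497
```

```bash
python3 - <<'E'
from plug import *
from bench import r
o=r.get_obs();st(o)
f=r.grab_frame("wrist");s=r.grab_frame("scene")
a=cv2.resize(f["frame"][100:350,200:440],(384,400));b=cv2.resize(s["frame"][170:290,280:400],(400,400))
cv2.imwrite("pics/w10.png",np.hstack([a,b])[:,:,::-1])
go(o,[.6358,-.0398,.065],np.radians(-4.4))
E
```

```text
t 12.55 p [ 0.6341 -0.0432  0.0731] tx [-0.004 -0.002 -1.   ] jaw yaw -4.61 F [-0.3  0.4  0.2] gap 0.497 j [ 0.26  0.6  -0.37  1.75  0.28  0.84 -0.31]
  delta_pos [0.81 0.35 0.15] rot [-0.2 -0.2  0.1] jawyaw -4.4
  delta_pos [0.81 0.35 0.15] rot [179.8   0.2   0.4] jawyaw 175.6
```

View pics/w10.png

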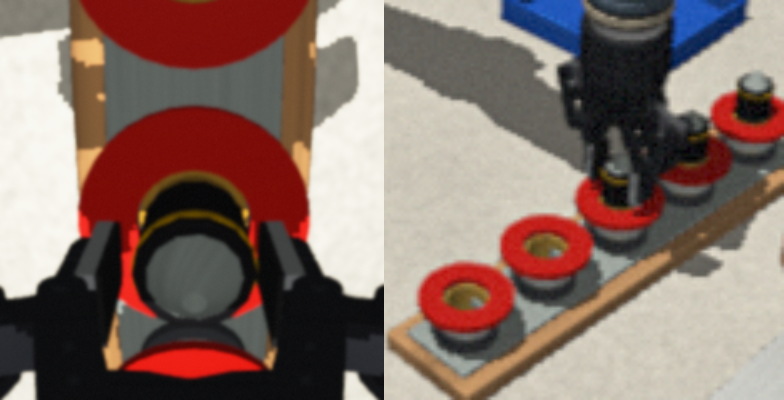

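{"fn": "play_rows", "kwargs": {
  "deltas": [
    {"delta_pos": [0, 0.4, 0.15], "rot": [0, 0, 0], "grip": 0},
    {"delta_pos": [0.3, 0.4, 0.15], "rot": [0, 0, 0], "grip": 0},
    {"delta_pos": [0.8, 0.4, 0.15], "rot": [0, 0, 0], "grip": 0},
    {"delta_pos": [0.8, 0.4, 0.15], "rot": [0, 0, 0], "grip": 0}
  ]
}}

```text
time: 13.05
eef_pos: [0.6379, -0.0382, 0.0677]
eef_rot: [0.707, 0.028, 0.706, -0.029]
ft_force: [-0.6, 0.1, 0.4]
finger_gap: 0.505
```

{"fn": "play_rows", "kwargs": {
  "deltas": [
    {"delta_pos": [0.4, -0.15, -0.15], "rot": [0, 0, 0], "grip": 0},
    {"delta_pos": [0.7, -0.15, -0.15], "rot": [0, 0, 0], "grip": 0},
    {"delta_pos": [0.7, -0.15, -0.15], "rot": [0, 0, 0], "grip": 0}
  ]
}}

```text
time: 13.35
eef_pos: [0.6367, -0.0393, 0.0609]
eef_rot: [0.707, 0.028, 0.706, -0.029]
ft_force: [-0.1, -0.1, 4.7]
finger_gap: 0.501
```

{"fn": "play_rows", "kwargs": {
  "deltas": [
    {"delta_pos": [0.3, 0, 0], "rot": [0, 0, 0], "grip": 0},
    {"delta_pos": [0.6, 0, 0], "rot": [0, 0, 0], "grip": 0},
    {"delta_pos": [0.75, 0, 0], "rot": [0, 0, 0], "grip": 0},
    {"delta_pos": [0.75, 0, 0], "rot": [0, 0, 0], "grip": 0}
  ]
}}

```text
time: 13.75
eef_pos: [0.6367, -0.0394, 0.054]
eef_rot: [0.707, 0.027, 0.706, -0.029]
ft_force: [-2.5, 0.1, 7.3]
finger_gap: 0.499
```

{"fn": "play_rows", "kwargs": {
  "deltas": [
    {"delta_pos": [0, 0, 0], "rot": [0, 0, 0], "grip": 1},
    {"delta_pos": [0, 0, 0], "rot": [0, 0, 0], "grip": 1},
    {"delta_pos": [0, 0, 0], "rot": [0, 0, 0], "grip": 1},
    {"delta_pos": [-0.2, 0, 0], "rot": [0, 0, 0], "grip": 1},
    {"delta_pos": [-0.5, 0, 0], "rot": [0, 0, 0], "grip": 1},
    {"delta_pos": [-1, 0, 0], "rot": [0, 0, 0], "grip": 1}
  ]
}}

```text
time: 14.35
eef_pos: [0.6357, -0.0395, 0.0604]
eef_rot: [0.706, 0.028, 0.707, -0.028]
ft_force: [0.9, 1.0, 2.0]
finger_gap: 0.384
```

{"fn": "play_rows", "kwargs": {
  "deltas": [
    {"delta_pos": [-0.8, 0, 0], "rot": [0, 0, 0], "grip": 1},
    {"delta_pos": [-1.6, 0, 0], "rot": [0, 0, 0], "grip": 1},
    {"delta_pos": [-2.4, 0, 0], "rot": [0, 0, 0], "grip": 1},
    {"delta_pos": [-3.4, 0, 0], "rot": [0, 0, 0], "grip": 1},
    {"delta_pos": [-5, 0, 0], "rot": [0, 0, 0], "grip": 1},
    {"delta_pos": [-7, 0, 0], "rot": [0, 0, 0], "grip": 1},
    {"delta_pos": [-9, 0, 0], "rot": [0, 0, 0], "grip": 1},
    {"delta_pos": [-10, 0, 0], "rot": [0, 0, 0], "grip": 1}
  ]
}}

```text
time: 15.15
eef_pos: [0.6373, -0.0393, 0.1641]
eef_rot: [0.708, 0.028, 0.705, -0.028]
ft_force: [0.9, -0.1, -1.5]
finger_gap: 0.384
```

```bash
python3 - <<'E'
from plug import *
from bench import r
o=r.get_obs();st(o)
f=r.grab_frame("wrist");s=r.grab_frame("scene");t=r.grab_frame("top");pickle.dump(t,open("top11.pkl","wb"))
a=cv2.resize(f["frame"],(480,300));b=cv2.resize(s["frame"][150:310,230:400],(318,300))
cv2.imwrite("pics/w11.png",np.hstack([a,b])[:,:,::-1])
# tray
for nm,F in(("0",pickle.load(open("top0.pkl","rb"))),("now",t)):
    m=cv2.inRange(hsv(F),(105,150,40),(125,255,255));m[:190]=0;m[:,:200]=0;m[:,280:]=0;m[275:]=0
    v,u=np.nonzero(m)
    p=np.array([ray(F,a,b,.032)[:2] for a,b in zip(u,v)],np.float32)*1000
    print(nm,cv2.minAreaRect(p), proj(F,[.396,.269,.005]))
E
```

```text
t 15.15 p [ 0.6373 -0.0393  0.1641] tx [ 0.004 -0.001 -1.   ] jaw yaw -4.54 F [ 0.9 -0.1 -1.5] gap 0.384 j [ 0.28  0.5  -0.4   1.68  0.23  1.   -0.27]
0 ((394.24432373046875, 264.8562316894531), (176.9016571044922, 195.32562255859375), 89.36433410644531) [237.62194267 233.03486929]
now ((394.3343505859375, 264.65643310546875), (176.46363830566406, 195.1617889404297), 89.38572692871094) [237.62194267 233.03486929]
```

View pics/w11.png

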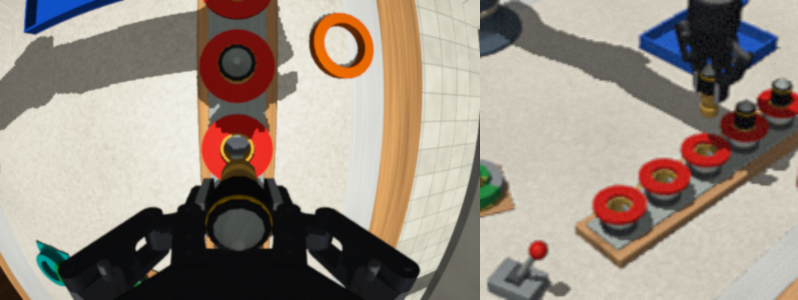

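{"fn": "play_rows", "kwargs": {
  "deltas": [
    {"delta_pos": [0, 1.5, -1.5], "rot": [0, 0, 0], "grip": 1},
    {"delta_pos": [0, 4.5, -4], "rot": [0, 0, 0], "grip": 1},
    {"delta_pos": [0, 8, -7], "rot": [0, 0, 0], "grip": 1},
    {"delta_pos": [0, 11.5, -10], "rot": [0, 0, 0], "grip": 1},
    {"delta_pos": [0, 15, -13], "rot": [0, 0, 0], "grip": 1},
    {"delta_pos": [0, 18.5, -16], "rot": [0, 0, 0], "grip": 1},
    {"delta_pos": [0, 22, -19], "rot": [0, 0, 0], "grip": 1},
    {"delta_pos": [0, 25.5, -22], "rot": [0, 0, 0], "grip": 1},
    {"delta_pos": [0, 29, -25], "rot": [0, 0, 0], "grip": 1},
    {"delta_pos": [0, 32, -26], "rot": [0, 0, 0], "grip": 1},
    {"delta_pos": [0, 33.9, -26.5], "rot": [0, 0, 0], "grip": 1},
    {"delta_pos": [0, 33.9, -26.5], "rot": [0, 0, 0], "grip": 1}
  ]
}}

```text
time: 16.5
eef_pos: [0.397, 0.3224, 0.1606]
eef_rot: [0.706, 0.026, 0.707, -0.026]
ft_force: [0.0, -0.2, -1.0]
finger_gap: 0.379
```

```bash
python3 - <<'E'
from plug import *
from bench import r
o=r.get_obs();st(o)
f=r.grab_frame("wrist");s=r.grab_frame("scene")
cv2.imwrite("pics/w12.png",f["frame"][:,:,::-1])
go(o,[.4,.32,.06])
E
```

```text
t 16.5 p [0.397  0.3224 0.1606] tx [-0.001  0.    -1.   ] jaw yaw -4.22 F [ 0.  -0.2 -1. ] gap 0.379 j [-0.3   0.34 -0.56  1.97  0.23  0.9  -1.06]
  delta_pos [10.06 -0.22  0.33] rot [-0.  -0.1 -0. ] jawyaw -4.2
```

View pics/w12.png

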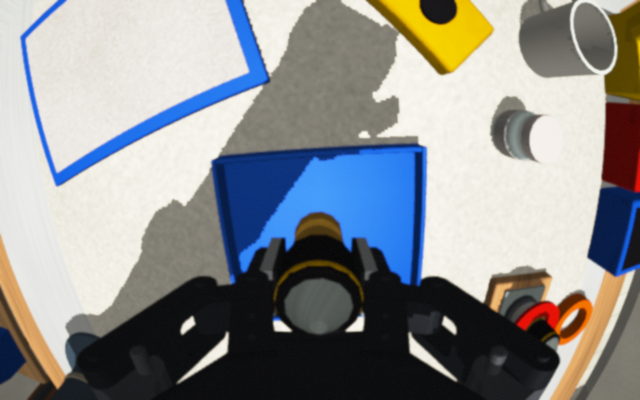

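```bash
python3 - <<'E'
from plug import *
from bench import r
o=r.get_obs();f=r.grab_frame("wrist")
for q in[(213,157),(425,146),(320,151),(225,265),(423,265)]: print(q,wray(f,o,*q,.032))
E
```

```text
(213, 157) [0.30473995 0.3577127  0.032     ]
(425, 146) [0.49896698 0.35295479 0.032     ]
(320, 151) [0.40287792 0.35397445 0.032     ]
(225, 265) [0.29757733 0.24769414 0.032     ]
(423, 265) [0.50012595 0.2314299  0.032     ]
```

{"fn": "play_rows", "kwargs": {
  "deltas": [
    {"delta_pos": [4, -0.4, 0.3], "rot": [0, 0, 0], "grip": 1},
    {"delta_pos": [8, -0.4, 0.3], "rot": [0, 0, 0], "grip": 1},
    {"delta_pos": [10.5, -0.4, 0.3], "rot": [0, 0, 0], "grip": 1},
    {"delta_pos": [11.5, -0.4, 0.3], "rot": [0, 0, 0], "grip": 1},
    {"delta_pos": [12.2, -0.4, 0.3], "rot": [0, 0, 0], "grip": 1},
    {"delta_pos": [12.5, -0.4, 0.3], "rot": [0, 0, 0], "grip": 1},
    {"delta_pos": [12.6, -0.4, 0.3], "rot": [0, 0, 0], "grip": 1}
  ]
}}

```text
time: 17.35
eef_pos: [0.4022, 0.3137, 0.035]
eef_rot: [0.707, 0.028, 0.706, -0.029]
ft_force: [1.1, 0.2, -1.6]
finger_gap: 0.381
```

{"fn": "play_rows", "kwargs": {
  "deltas": [
    {"delta_pos": [0.1, 0, 0], "rot": [0, 0, 0], "grip": 1},
    {"delta_pos": [0.2, 0, 0], "rot": [0, 0, 0], "grip": 1},
    {"delta_pos": [0.2, 0, 0], "rot": [0, 0, 0], "grip": 1}
  ]
}}

```text
time: 17.65
eef_pos: [0.403, 0.3143, 0.0345]
eef_rot: [0.708, 0.028, 0.705, -0.029]
ft_force: [-0.3, -1.5, 5.9]
finger_gap: 0.388
```

{"fn": "play_rows", "kwargs": {
  "deltas": [
    {"delta_pos": [0, 0, 0], "rot": [0, 0, 0], "grip": 0.1},
    {"delta_pos": [0, 0, 0], "rot": [0, 0, 0], "grip": 0},
    {"delta_pos": [0, 0, 0], "rot": [0, 0, 0], "grip": 0},
    {"delta_pos": [-3, 0, 0], "rot": [0, 0, 0], "grip": 0},
    {"delta_pos": [-7, 0, 0], "rot": [0, 0, 0], "grip": 0},
    {"delta_pos": [-11, 0, 0], "rot": [0, 0, 0], "grip": 0},
    {"delta_pos": [-13.5, -3, 3], "rot": [0, 0, 0], "grip": 0},
    {"delta_pos": [-13.5, -6, 6], "rot": [0, 0, 0], "grip": 0},
    {"delta_pos": [-13.5, -9, 9], "rot": [0, 0, 0], "grip": 0}
  ]
}}

```text
time: 18.55
eef_pos: [0.4863, 0.2167, 0.1713]
eef_rot: [0.709, 0.028, 0.704, -0.028]
ft_force: [0.5, 0.5, 0.2]
finger_gap: 0.497
```

```bash
python3 - <<'E'
from plug import *
from bench import r
o=r.get_obs();st(o)
f=r.grab_frame("wrist");s=r.grab_frame("scene")
a=cv2.resize(f["frame"],(480,300));b=cv2.resize(s["frame"][130:250,280:430],(318,254));b=np.vstack([b,np.zeros((46,318,3),np.uint8)])
cv2.imwrite("pics/w13.png",np.hstack([a,b])[:,:,::-1])
go(o,[.6427,.05,.10],np.radians(-4.4))
E
```

```text
t 18.55 p [0.4863 0.2167 0.1713] tx [ 0.006 -0.    -1.   ] jaw yaw -4.58 F [0.5 0.5 0.2] gap 0.497 j [-0.08  0.35 -0.52  1.92  0.22  0.93 -0.78]
  delta_pos [  7.22 -15.37  16.88] rot [-0.2  0.3 -0. ] jawyaw -4.4
  delta_pos [  7.22 -15.37  16.88] rot [179.8  -0.   -0.5] jawyaw 175.6
```

View pics/w13.png

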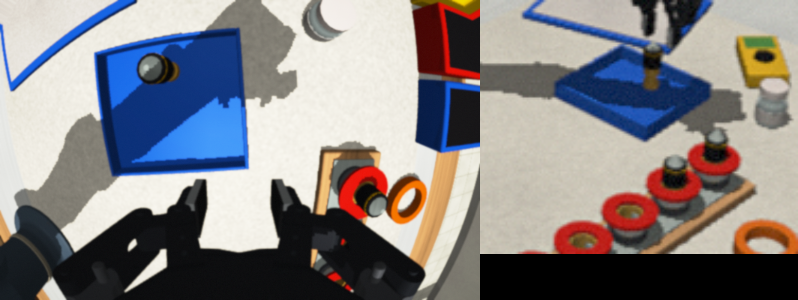

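{"fn": "play_rows", "kwargs": {
  "deltas": [
    {"delta_pos": [0, -3.5, 3.5], "rot": [0, 0, 0], "grip": 0},
    {"delta_pos": [0, -7, 7], "rot": [0, 0, 0], "grip": 0},
    {"delta_pos": [0, -10, 11], "rot": [0, 0, 0], "grip": 0},
    {"delta_pos": [0, -13, 14.5], "rot": [0, 0.3, 0], "grip": 0},
    {"delta_pos": [0, -15.4, 16.9], "rot": [0, 0.3, 0], "grip": 0},
    {"delta_pos": [1, -15.4, 16.9], "rot": [0, 0.3, 0], "grip": 0},
    {"delta_pos": [4, -15.4, 16.9], "rot": [0, 0.3, 0], "grip": 0},
    {"delta_pos": [5, -15.4, 16.9], "rot": [0, 0.3, 0], "grip": 0},
    {"delta_pos": [5, -15.4, 16.9], "rot": [0, 0.3, 0], "grip": 0}
  ]
}}

```text
time: 19.55
eef_pos: [0.6417, 0.043, 0.119]
eef_rot: [0.705, 0.031, 0.708, -0.033]
ft_force: [1.3, 0.1, -0.1]
finger_gap: 0.505
```

```bash
python3 - <<'E'
from plug import *
from bench import r
o=r.get_obs();st(o)
f=r.grab_frame("wrist")
cv2.imwrite("pics/w14.png",f["frame"][100:350,170:470][:,:,::-1])
go(o,[.643,.05,.068],np.radians(-4.4))
E
```

```text
t 19.55 p [0.6417 0.043  0.119 ] tx [-0.005 -0.004 -1.   ] jaw yaw -5.17 F [ 1.3  0.1 -0.1] gap 0.505 j [ 0.16  0.57 -0.41  1.7   0.27  0.94 -0.45]
  delta_pos [5.1  0.73 0.1 ] rot [-0.8 -0.3  0.2] jawyaw -4.4
  delta_pos [5.1  0.73 0.1 ] rot [179.2   0.4   0.4] jawyaw 175.6
```

View pics/w14.png

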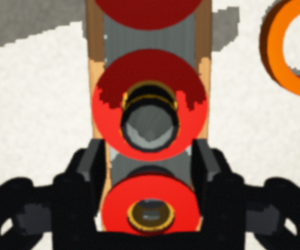

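{"fn": "play_rows", "kwargs": {
  "deltas": [
    {"delta_pos": [0, 0.73, 0.1], "rot": [-0.8, -0.3, 0.2], "grip": 0},
    {"delta_pos": [1, 0.73, 0.1], "rot": [-0.8, -0.3, 0.2], "grip": 0},
    {"delta_pos": [2.5, 0.73, 0.1], "rot": [-0.8, -0.3, 0.2], "grip": 0},
    {"delta_pos": [4, 0.73, 0.1], "rot": [-0.8, -0.3, 0.2], "grip": 0},
    {"delta_pos": [5.1, 0.73, 0.1], "rot": [-0.8, -0.3, 0.2], "grip": 0},
    {"delta_pos": [5.6, 0.73, 0.1], "rot": [-0.8, -0.3, 0.2], "grip": 0},
    {"delta_pos": [5.6, 0.73, 0.1], "rot": [-0.8, -0.3, 0.2], "grip": 0}
  ]
}}

```text
time: 20.3
eef_pos: [0.6434, 0.0497, 0.0636]
eef_rot: [0.707, 0.027, 0.706, -0.027]
ft_force: [-2.2, -1.0, 2.9]
finger_gap: 0.502
```

{"fn": "play_rows", "kwargs": {
  "deltas": [
    {"delta_pos": [0.3, 0, 0], "rot": [0, 0, 0], "grip": 0},
    {"delta_pos": [0.6, 0, 0], "rot": [0, 0, 0], "grip": 0},
    {"delta_pos": [0.9, 0, 0], "rot": [0, 0, 0], "grip": 0},
    {"delta_pos": [1.0, 0, 0], "rot": [0, 0, 0], "grip": 0},
    {"delta_pos": [1.0, 0, 0], "rot": [0, 0, 0], "grip": 0}
  ]
}}

```text
time: 20.8
eef_pos: [0.6438, 0.0498, 0.0545]
eef_rot: [0.707, 0.027, 0.706, -0.027]
ft_force: [-1.7, -0.5, 7.8]
finger_gap: 0.499
```

{"fn": "play_rows", "kwargs": {
  "deltas": [
    {"delta_pos": [0, 0, 0], "rot": [0, 0, 0], "grip": 1},
    {"delta_pos": [0, 0, 0], "rot": [0, 0, 0], "grip": 1},
    {"delta_pos": [0, 0, 0], "rot": [0, 0, 0], "grip": 1},
    {"delta_pos": [-0.2, 0, 0], "rot": [0, 0, 0], "grip": 1},
    {"delta_pos": [-0.5, 0, 0], "rot": [0, 0, 0], "grip": 1},
    {"delta_pos": [-1, 0, 0], "rot": [0, 0, 0], "grip": 1},
    {"delta_pos": [-2, 0, 0], "rot": [0, 0, 0], "grip": 1},
    {"delta_pos": [-3, 0, 0], "rot": [0, 0, 0], "grip": 1},
    {"delta_pos": [-4.5, 0, 0], "rot": [0, 0, 0], "grip": 1},
    {"delta_pos": [-7, 0, 0], "rot": [0, 0, 0], "grip": 1},
    {"delta_pos": [-10, 0, 0], "rot": [0, 0, 0], "grip": 1},
    {"delta_pos": [-12, 0, 0], "rot": [0, 0, 0], "grip": 1}
  ]
}}

```text
time: 22.0
eef_pos: [0.6452, 0.0502, 0.1793]
eef_rot: [0.709, 0.027, 0.704, -0.027]
ft_force: [0.9, 0.2, -2.2]
finger_gap: 0.379
```

```bash
python3 - <<'E'
from plug import *
from bench import r
o=r.get_obs();st(o)
f=r.grab_frame("wrist");s=r.grab_frame("scene")
a=cv2.resize(f["frame"],(480,300));b=cv2.resize(s["frame"][150:310,230:400],(318,300))
cv2.imwrite("pics/w15.png",np.hstack([a,b])[:,:,::-1])
go(o,[.4,.255,.175],np.radians(-4.4))
E
```

```text
t 22.0 p [0.6452 0.0502 0.1793] tx [ 0.007 -0.001 -1.   ] jaw yaw -4.4 F [ 0.9  0.2 -2.2] gap 0.379 j [ 0.17  0.5  -0.44  1.65  0.24  1.04 -0.42]
  delta_pos [  0.24  18.54 -26.03] rot [-0.   0.4  0. ] jawyaw -4.4
  delta_pos [  0.24  18.54 -26.03] rot [180.    0.   -0.7] jawyaw 175.6
```

View pics/w15.png

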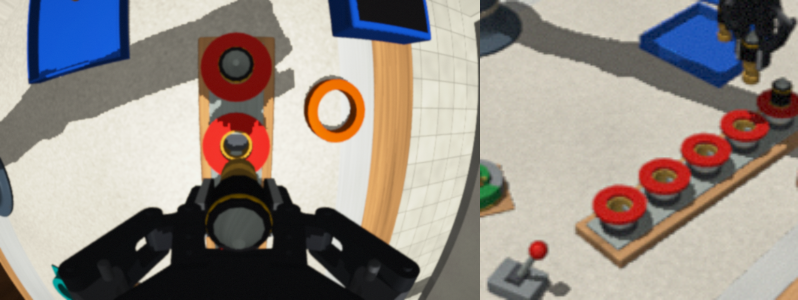

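{"fn": "play_rows", "kwargs": {
  "deltas": [
    {"delta_pos": [0, 1, -1.5], "rot": [0, 0, 0], "grip": 1},
    {"delta_pos": [0, 3.5, -5], "rot": [0, 0.2, 0], "grip": 1},
    {"delta_pos": [0, 6, -8.5], "rot": [0, 0.4, 0], "grip": 1},
    {"delta_pos": [0, 8.5, -12], "rot": [0, 0.4, 0], "grip": 1},
    {"delta_pos": [0, 11, -15.5], "rot": [0, 0.4, 0], "grip": 1},
    {"delta_pos": [0, 13.5, -19], "rot": [0, 0.4, 0], "grip": 1},
    {"delta_pos": [0, 16, -22.5], "rot": [0, 0.4, 0], "grip": 1},
    {"delta_pos": [0.3, 17.5, -25], "rot": [0, 0.4, 0], "grip": 1},
    {"delta_pos": [0.3, 18, -26], "rot": [0, 0.4, 0], "grip": 1},
    {"delta_pos": [0.3, 18, -26], "rot": [0, 0.4, 0], "grip": 1}
  ]
}}

```text
time: 23.1
eef_pos: [0.3992, 0.2506, 0.1742]
eef_rot: [0.708, 0.026, 0.705, -0.026]
ft_force: [0.0, -0.5, -1.0]
finger_gap: 0.383
```

```bash
python3 - <<'E'
from plug import *
from bench import r
o=r.get_obs();st(o)
f=r.grab_frame("wrist")
cv2.imwrite("pics/w16.png",f["frame"][:,:,::-1])
go(o,[.4,.252,.038],np.radians(-4.4))
E
```

```text
t 23.1 p [0.3992 0.2506 0.1742] tx [ 0.004 -0.001 -1.   ] jaw yaw -4.2 F [ 0.  -0.5 -1. ] gap 0.383 j [-0.15  0.25 -0.58  2.04  0.18  0.89 -0.9 ]
  delta_pos [1.362e+01 1.500e-01 1.000e-02] rot [0.2 0.2 0. ] jawyaw -4.4
  delta_pos [1.362e+01 1.500e-01 1.000e-02] rot [-179.8   -0.     0.4] jawyaw 175.6
```

View pics/w16.png

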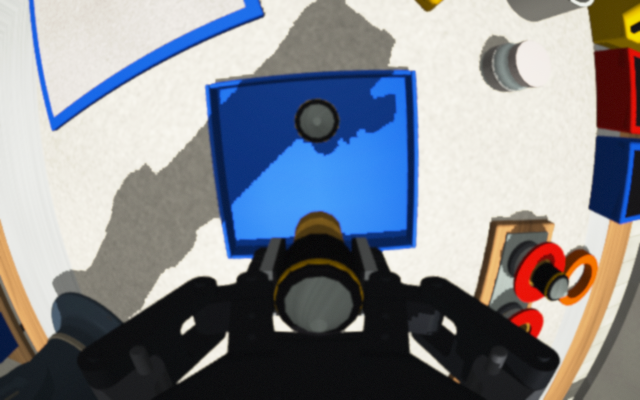

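{"fn": "play_rows", "kwargs": {
  "deltas": [
    {"delta_pos": [4, 0.2, 0], "rot": [0, 0.2, 0], "grip": 1},
    {"delta_pos": [8, 0.2, 0], "rot": [0, 0.2, 0], "grip": 1},
    {"delta_pos": [11, 0.2, 0], "rot": [0, 0.2, 0], "grip": 1},
    {"delta_pos": [12.7, 0.2, 0], "rot": [0, 0.2, 0], "grip": 1},
    {"delta_pos": [13.4, 0.2, 0], "rot": [0, 0.2, 0], "grip": 1},
    {"delta_pos": [13.8, 0.2, 0], "rot": [0, 0.2, 0], "grip": 1},
    {"delta_pos": [14, 0.2, 0], "rot": [0, 0.2, 0], "grip": 1},
    {"delta_pos": [14, 0.2, 0], "rot": [0, 0.2, 0], "grip": 1}
  ]
}}

```text
time: 23.95
eef_pos: [0.4029, 0.2518, 0.0353]
eef_rot: [0.708, 0.027, 0.705, -0.027]
ft_force: [-1.1, 0.5, -1.0]
finger_gap: 0.387
```

{"fn": "play_rows", "kwargs": {
  "deltas": [
    {"delta_pos": [0.1, 0, 0], "rot": [0, 0, 0], "grip": 1},
    {"delta_pos": [0.2, 0, 0], "rot": [0, 0, 0], "grip": 1},
    {"delta_pos": [0.2, 0, 0], "rot": [0, 0, 0], "grip": 1}
  ]
}}

```text
time: 24.25
eef_pos: [0.4037, 0.2523, 0.035]
eef_rot: [0.709, 0.028, 0.705, -0.027]
ft_force: [-2.4, -1.5, 11.6]
finger_gap: 0.382
```

Contact on the tray floor; release, lift, and go towards head 4.

{"fn": "play_rows", "kwargs": {
  "deltas": [
    {"delta_pos": [-0.1, 0, 0], "rot": [0, 0, 0], "grip": 0.1},
    {"delta_pos": [-0.1, 0, 0], "rot": [0, 0, 0], "grip": 0},
    {"delta_pos": [-0.1, 0, 0], "rot": [0, 0, 0], "grip": 0},
    {"delta_pos": [-3, 0, 0], "rot": [0, 0, 0], "grip": 0},
    {"delta_pos": [-7, 0, 0], "rot": [0, 0, 0], "grip": 0},
    {"delta_pos": [-11, 0, 0], "rot": [0, 0, 0], "grip": 0},
    {"delta_pos": [-13.5, -3, 3], "rot": [0, 0, 0], "grip": 0},
    {"delta_pos": [-13.5, -6, 6], "rot": [0, 0, 0], "grip": 0},
    {"delta_pos": [-13.5, -9, 9], "rot": [0, 0, 0], "grip": 0}
  ]
}}

```text
time: 25.15
eef_pos: [0.4872, 0.1545, 0.1717]
eef_rot: [0.71, 0.028, 0.704, -0.026]
ft_force: [0.4, 0.0, -0.5]
finger_gap: 0.498
```

```bash
python3 - <<'E'
from plug import *
from bench import r
o=r.get_obs();st(o)
f=r.grab_frame("wrist")
cv2.imwrite("pics/w17.png",f["frame"][:,:,::-1])
go(o,[.6496,.139,.14],np.radians(-4.4))
E
```

```text
t 25.15 p [0.4872 0.1545 0.1717] tx [ 0.009  0.001 -1.   ] jaw yaw -4.38 F [ 0.4  0.  -0.5] gap 0.498 j [ 0.05  0.31 -0.53  1.97  0.2   0.91 -0.66]
  delta_pos [ 3.31 -0.31 16.29] rot [ 0.   0.5 -0.1] jawyaw -4.4
  delta_pos [ 3.31 -0.31 16.29] rot [-180.     0.2    0.8] jawyaw 175.6
```

View pics/w17.png

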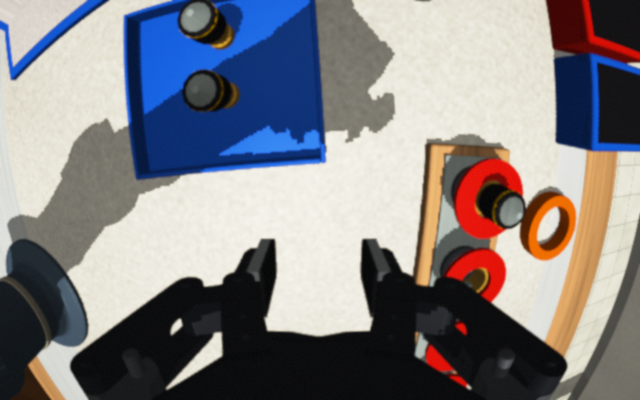

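Both heads stand. On to head 4.

{"fn": "play_rows", "kwargs": {
  "deltas": [
    {"delta_pos": [0, 0, 3.5], "rot": [0, 0.3, 0], "grip": 0},
    {"delta_pos": [0, 0, 7.5], "rot": [0, 0.5, 0], "grip": 0},
    {"delta_pos": [0, 0, 11.5], "rot": [0, 0.5, 0], "grip": 0},
    {"delta_pos": [0, -0.2, 15], "rot": [0, 0.5, 0], "grip": 0},
    {"delta_pos": [0, -0.3, 16.3], "rot": [0, 0.5, 0], "grip": 0},
    {"delta_pos": [2, -0.3, 16.3], "rot": [0, 0.5, 0], "grip": 0},
    {"delta_pos": [4.5, -0.3, 16.3], "rot": [0, 0.5, 0], "grip": 0},
    {"delta_pos": [4.5, -0.3, 16.3], "rot": [0, 0.5, 0], "grip": 0},
    {"delta_pos": [4.5, -0.3, 16.3], "rot": [0, 0.5, 0], "grip": 0}
  ]
}}

```text
time: 26.1
eef_pos: [0.6543, 0.1298, 0.1272]
eef_rot: [0.707, 0.03, 0.706, -0.031]
ft_force: [-0.7, -0.3, -0.1]
finger_gap: 0.501
```

```bash
python3 - <<'E'
from plug import *
from bench import r
o=r.get_obs();st(o)
f=r.grab_frame("wrist")
cv2.imwrite("pics/w18.png",f["frame"][100:350,170:470][:,:,::-1])
go(o,[.6496,.139,.063],np.radians(-4.4))
E
```

```text
t 26.1 p [0.6543 0.1298 0.1272] tx [ 0.    -0.002 -1.   ] jaw yaw -4.99 F [-0.7 -0.3 -0.1] gap 0.501 j [ 0.04  0.59 -0.44  1.63  0.29  0.98 -0.58]
  delta_pos [ 6.42  0.89 -0.55] rot [-0.6  0.   0.1] jawyaw -4.4
  delta_pos [ 6.42  0.89 -0.55] rot [179.4   0.2  -0. ] jawyaw 175.6
```

View pics/w18.png

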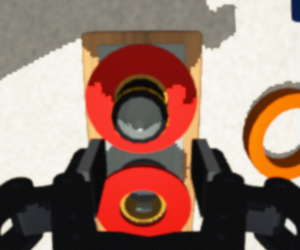

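{"fn": "play_rows", "kwargs": {
  "deltas": [
    {"delta_pos": [0, 0.9, -0.55], "rot": [-0.6, 0, 0], "grip": 0},
    {"delta_pos": [0, 0.9, -0.55], "rot": [-0.6, 0, 0], "grip": 0},
    {"delta_pos": [1.5, 0.9, -0.55], "rot": [-0.6, 0, 0], "grip": 0},
    {"delta_pos": [3, 0.9, -0.55], "rot": [-0.6, 0, 0], "grip": 0},
    {"delta_pos": [4.5, 0.9, -0.55], "rot": [-0.6, 0, 0], "grip": 0},
    {"delta_pos": [6, 0.9, -0.55], "rot": [-0.6, 0, 0], "grip": 0},
    {"delta_pos": [6.4, 0.9, -0.55], "rot": [-0.6, 0, 0], "grip": 0},
    {"delta_pos": [6.4, 0.9, -0.55], "rot": [-0.6, 0, 0], "grip": 0}
  ]
}}

```text
time: 26.95
eef_pos: [0.6496, 0.1388, 0.0633]
eef_rot: [0.706, 0.026, 0.707, -0.028]
ft_force: [-1.8, -1.6, 2.8]
finger_gap: 0.502
```

{"fn": "play_rows", "kwargs": {
  "deltas": [
    {"delta_pos": [0.3, 0, 0], "rot": [0, 0, 0], "grip": 0},
    {"delta_pos": [0.6, 0, 0], "rot": [0, 0, 0], "grip": 0},
    {"delta_pos": [0.9, 0, 0], "rot": [0, 0, 0], "grip": 0},
    {"delta_pos": [1.0, 0, 0], "rot": [0, 0, 0], "grip": 0},
    {"delta_pos": [1.0, 0, 0], "rot": [0, 0, 0], "grip": 0}
  ]
}}

```text
time: 27.45
eef_pos: [0.65, 0.1391, 0.0543]
eef_rot: [0.707, 0.026, 0.706, -0.028]
ft_force: [-2.2, -1.5, 6.4]
finger_gap: 0.502
```

{"fn": "play_rows", "kwargs": {
  "deltas": [
    {"delta_pos": [0.1, 0, 0], "rot": [0, 0, 0], "grip": 0},
    {"delta_pos": [0.1, 0, 0], "rot": [0, 0, 0], "grip": 1},
    {"delta_pos": [0.1, 0, 0], "rot": [0, 0, 0], "grip": 1},
    {"delta_pos": [0.1, 0, 0], "rot": [0, 0, 0], "grip": 1},
    {"delta_pos": [-0.2, 0, 0], "rot": [0, 0, 0], "grip": 1},
    {"delta_pos": [-0.5, 0, 0], "rot": [0, 0, 0], "grip": 1},
    {"delta_pos": [-1, 0, 0], "rot": [0, 0, 0], "grip": 1},
    {"delta_pos": [-2, 0, 0], "rot": [0, 0, 0], "grip": 1},
    {"delta_pos": [-3, 0, 0], "rot": [0, 0, 0], "grip": 1},
    {"delta_pos": [-5, 0, 0], "rot": [0, 0, 0], "grip": 1},
    {"delta_pos": [-8.5, 0, 0], "rot": [0, 0, 0], "grip": 1},
    {"delta_pos": [-12, 0, 0], "rot": [0, 0, 0], "grip": 1}
  ]
}}

```text
time: 28.65
eef_pos: [0.6497, 0.139, 0.1766]
eef_rot: [0.707, 0.026, 0.706, -0.028]
ft_force: [-0.3, 0.3, -2.2]
finger_gap: 0.383
```

```bash
python3 - <<'E'
from plug import *
from bench import r
o=r.get_obs();st(o)
f=r.grab_frame("wrist");s=r.grab_frame("scene")
a=cv2.resize(f["frame"],(480,300));b=cv2.resize(s["frame"][150:310,260:430],(318,300))
cv2.imwrite("pics/w19.png",np.hstack([a,b])[:,:,::-1])
go(o,[.405,.191,.175],np.radians(-4.4))
E
```

```text
t 28.65 p [0.6497 0.139  0.1766] tx [ 0.001 -0.003 -1.   ] jaw yaw -4.41 F [-0.3  0.3 -2.2] gap 0.383 j [ 0.04  0.54 -0.46  1.6   0.27  1.06 -0.57]
  delta_pos [  0.12   3.3  -24.79] rot [-0.   0.1  0.2] jawyaw -4.4
  delta_pos [  0.12   3.3  -24.79] rot [ 1.8e+02  3.0e-01 -1.0e-01] jawyaw 175.6
```

View pics/w19.png

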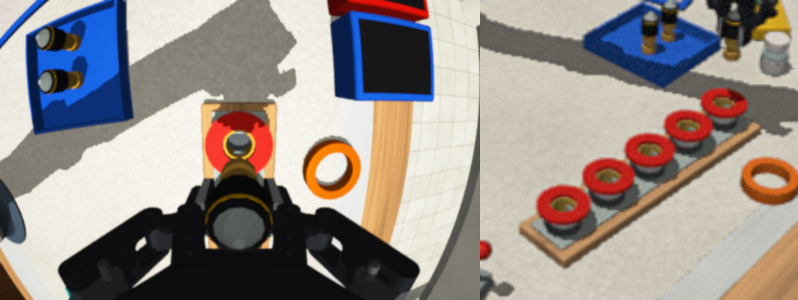

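{"fn": "play_rows", "kwargs": {
  "deltas": [
    {"delta_pos": [0, 0.5, -2], "rot": [0, 0, 0], "grip": 1},
    {"delta_pos": [0, 1, -6], "rot": [0, 0, 0], "grip": 1},
    {"delta_pos": [0, 1.8, -10], "rot": [0, 0, 0], "grip": 1},
    {"delta_pos": [0, 2.5, -14], "rot": [0, 0, 0], "grip": 1},
    {"delta_pos": [0, 3.5, -18], "rot": [0, 0, 0], "grip": 1},
    {"delta_pos": [0, 4, -21], "rot": [0, 0, 0], "grip": 1},
    {"delta_pos": [0, 4.5, -23], "rot": [0, 0.1, 0.2], "grip": 1},
    {"delta_pos": [0, 4.5, -23.4], "rot": [0, 0.1, 0.2], "grip": 1},
    {"delta_pos": [0, 4.5, -23.4], "rot": [0, 0.1, 0.2], "grip": 1}
  ]
}}

```text
time: 29.65
eef_pos: [0.4237, 0.2034, 0.1797]
eef_rot: [0.711, 0.028, 0.702, -0.026]
ft_force: [0.0, -0.3, -3.0]
finger_gap: 0.385
```

```bash
python3 - <<'E'
from plug import *
from bench import r
o=r.get_obs();st(o)
f=r.grab_frame("wrist")
cv2.imwrite("pics/w20.png",f["frame"][:,:,::-1])
go(o,[.42,.202,.038],np.radians(-4.4))
print(wproj(f,o,[.42,.18,.032]))
E
```

```text
t 29.65 p [0.4237 0.2034 0.1797] tx [ 0.013  0.003 -1.   ] jaw yaw -4.39 F [ 0.  -0.3 -3. ] gap 0.385 j [-0.04  0.24 -0.57  2.04  0.17  0.89 -0.78]
  delta_pos [14.17 -0.23 -0.53] rot [ 0.   0.7 -0.2] jawyaw -4.4
  delta_pos [14.17 -0.23 -0.53] rot [-180.     0.4    1.1] jawyaw 175.6
[314.13685098 209.444606  ]
```

View pics/w20.png

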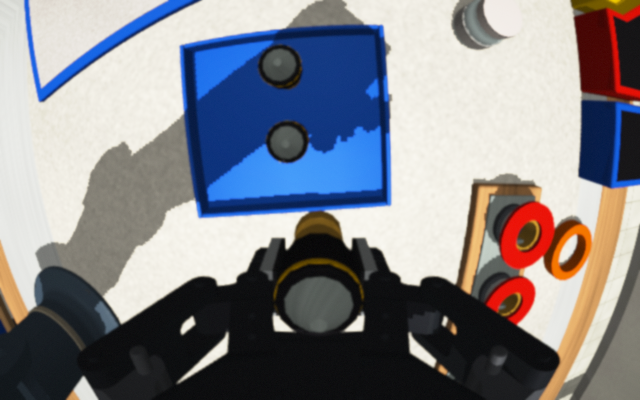

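```bash
python3 - <<'E'
from plug import *
from bench import r
o=r.get_obs();f=r.grab_frame("wrist")
for q in[(310,197),(310,208),(385,203),(200,215)]: print(q,wray(f,o,*q,.032))
print(wray(f,o,287,140,.093),wray(f,o,280,65,.093))
E
```

```text
(310, 197) [0.41786065 0.19293389 0.032     ]
(310, 208) [0.41692179 0.18174264 0.032     ]
(385, 203) [0.49190546 0.18080455 0.032     ]
(200, 215) [0.3019845  0.18290268 0.032     ]
[0.40652763 0.25456764 0.093     ] [0.40605083 0.31122352 0.093     ]
```

{"fn": "play_rows", "kwargs": {
  "deltas": [
    {"delta_pos": [3, 0.5, 0.9], "rot": [0, 0.7, 0], "grip": 1},
    {"delta_pos": [7, 0.5, 0.9], "rot": [0, 0.7, 0], "grip": 1},
    {"delta_pos": [10, 0.5, 0.9], "rot": [0, 0.7, 0], "grip": 1},
    {"delta_pos": [12, 0.5, 0.9], "rot": [0, 0.7, 0], "grip": 1},
    {"delta_pos": [13.2, 0.5, 0.9], "rot": [0, 0.7, 0], "grip": 1},
    {"delta_pos": [13.6, 0.5, 0.9], "rot": [0, 0.7, 0], "grip": 1},
    {"delta_pos": [13.6, 0.5, 0.9], "rot": [0, 0.7, 0], "grip": 1}
  ]
}}

```text
time: 30.45
eef_pos: [0.4367, 0.208, 0.0436]
eef_rot: [0.707, 0.03, 0.706, -0.026]
ft_force: [-0.4, -0.0, -1.5]
finger_gap: 0.387
```

```bash
python3 - <<'E'
from plug import *
from bench import r
o=r.get_obs();st(o)
s=r.grab_frame("scene");f=r.grab_frame("wrist")
b=cv2.resize(s["frame"][130:210,290:410],(480,320));a=cv2.resize(f["frame"],(320,200));a=np.vstack([a,np.zeros((120,320,3),np.uint8)])
cv2.imwrite("pics/w21.png",np.hstack([b,a])[:,:,::-1])
E
```

```text
t 30.45 p [0.4367 0.208  0.0436] tx [ 0.001  0.005 -1.   ] jaw yaw -4.53 F [-0.4 -0.  -1.5] gap 0.387 j [-0.15  0.47 -0.47  2.12  0.36  0.62 -0.95]
```

View pics/w21.png

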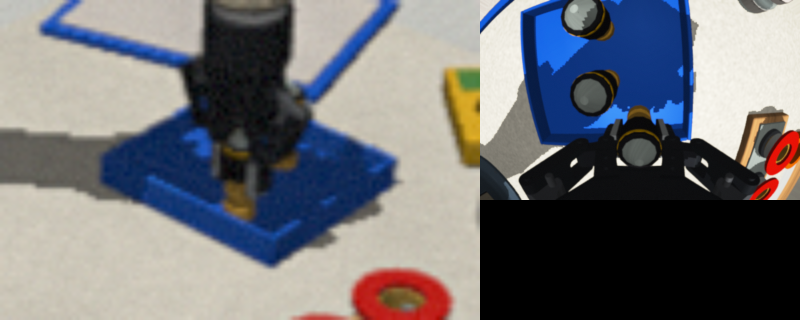

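{"fn": "play_rows", "kwargs": {
  "deltas": [
    {"delta_pos": [0.4, 0, 0], "rot": [0, -0.2, 0], "grip": 1},
    {"delta_pos": [0.7, 0, 0], "rot": [0, 0, 0], "grip": 1},
    {"delta_pos": [0.9, 0, 0], "rot": [0, 0, 0], "grip": 1},
    {"delta_pos": [1.0, 0, 0], "rot": [0, 0, 0], "grip": 1},
    {"delta_pos": [1.0, 0, 0], "rot": [0, 0, 0], "grip": 1}
  ]
}}

```text
time: 31.05
eef_pos: [0.4371, 0.2085, 0.0347]
eef_rot: [0.707, 0.03, 0.706, -0.026]
ft_force: [-0.5, -0.5, 0.3]
finger_gap: 0.385
```

{"fn": "play_rows", "kwargs": {
  "deltas": [
    {"delta_pos": [0.07, 0, 0], "rot": [0, 0, 0], "grip": 1},
    {"delta_pos": [0.1, 0, 0], "rot": [0, 0, 0], "grip": 1},
    {"delta_pos": [0.1, 0, 0], "rot": [0, 0, 0], "grip": 1}
  ]
}}

```text
time: 31.35
eef_pos: [0.4371, 0.2087, 0.0346]
eef_rot: [0.708, 0.03, 0.706, -0.026]
ft_force: [-2.7, -0.3, 8.1]
finger_gap: 0.382
```

{"fn": "play_rows", "kwargs": {
  "deltas": [
    {"delta_pos": [-0.05, 0, 0], "rot": [0, 0, 0], "grip": 0.1},
    {"delta_pos": [-0.05, 0, 0], "rot": [0, 0, 0], "grip": 0},
    {"delta_pos": [-0.05, 0, 0], "rot": [0, 0, 0], "grip": 0},
    {"delta_pos": [-3, 0, 0], "rot": [0, 0, 0], "grip": 0},
    {"delta_pos": [-7, 0, 0], "rot": [0, 0, 0], "grip": 0},
    {"delta_pos": [-11, 0, 0], "rot": [0, 0, 0], "grip": 0},
    {"delta_pos": [-14, -3, 2], "rot": [0, 0, 0], "grip": 0},
    {"delta_pos": [-15, -8, 4], "rot": [0, 0, 0], "grip": 0},
    {"delta_pos": [-16, -13, 6], "rot": [0, 0, 0], "grip": 0},
    {"delta_pos": [-16, -16, 6], "rot": [0, 0, 0], "grip": 0},
    {"delta_pos": [-16, -16, 6], "rot": [0, 0, 0], "grip": 0}
  ]
}}

```text
time: 32.45
eef_pos: [0.4843, 0.037, 0.1937]
eef_rot: [0.707, 0.032, 0.705, -0.031]
ft_force: [0.5, -0.7, -0.4]
finger_gap: 0.5
```

```bash
python3 - <<'E'
from plug import *
from bench import r
o=r.get_obs();st(o)
f=r.grab_frame("wrist");s=r.grab_frame("scene");t=r.grab_frame("top")
cv2.imwrite("pics/f1.png",f["frame"][:,:,::-1]);cv2.imwrite("pics/f2.png",cv2.resize(s["frame"][120:340,140:460],None,fx=2.4,fy=2.4)[:,:,::-1]);cv2.imwrite("pics/f3.png",t["frame"][:,:,::-1])
E
```

```text
t 32.45 p [0.4843 0.037  0.1937] tx [ 0.003  0.002 -1.   ] jaw yaw -5.12 F [ 0.5 -0.7 -0.4] gap 0.5 j [ 0.27  0.24 -0.5   1.99  0.14  0.94 -0.39]
```

View pics/f1.png

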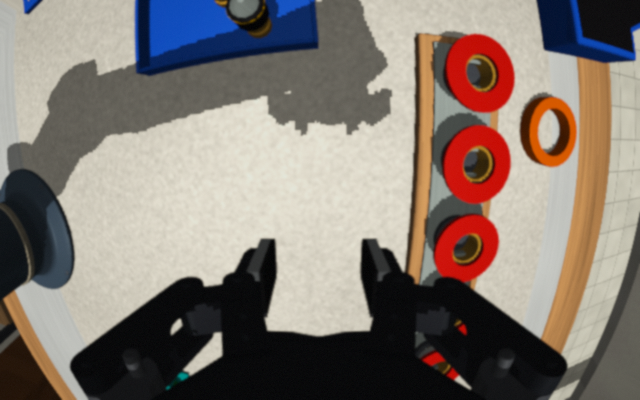

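View pics/f2.png

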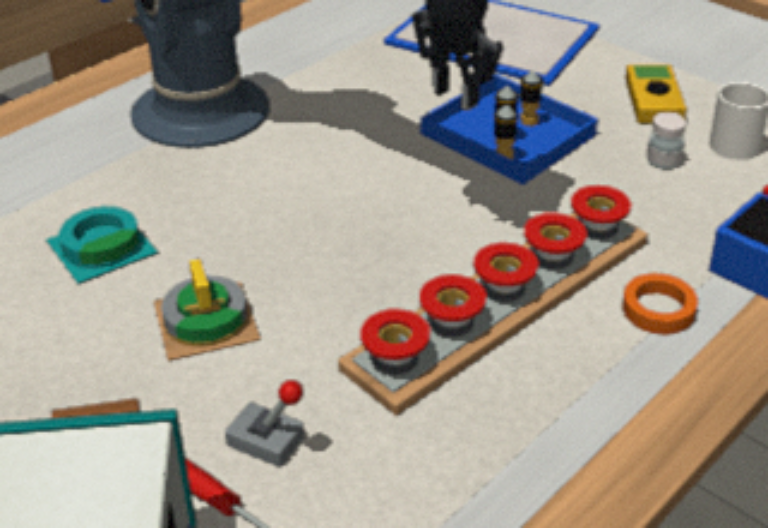

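View pics/f3.png

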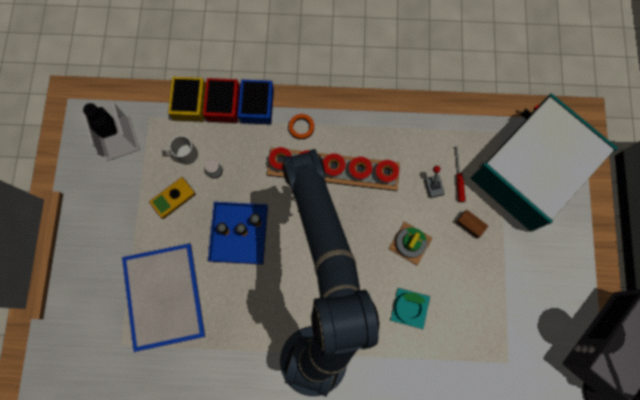

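```bash
python3 - <<'E'
from plug import *
from bench import r
s=r.grab_frame("scene");t=r.grab_frame("top")
P=cloud(s);H=hsv(s);m=cv2.inRange(H,(22,150,90),(34,255,255))>0;k=np.zeros_like(m);k[200:290,180:280]=m[200:290,180:280];k&=P[...,2]>.05
print("plug blade top",np.percentile(P[k][:,2],[50,90,97]),P[k].mean(0))
m=(cv2.inRange(H,(0,150,90),(6,255,255))>0);k=np.zeros_like(m);k[270:295,245:275]=m[270:295,245:275]
v,u=np.nonzero(k);print("ball",u.mean(),v.mean(),len(u),np.median(P[k],0),"pred off px",proj(s,[.628,-.377,.0925]))
t0=pickle.load(open("top0.pkl","rb"))
d=np.abs(t["frame"].astype(int)-t0["frame"]).max(2)>60
n,l,st_,c=cv2.connectedComponentsWithStats(d.astype(np.uint8))
print([(c[i].round().tolist(),int(st_[i,4])) for i in range(1,n) if st_[i,4]>12])
E
```

```text
plug blade top [0.07557037 0.0799593  0.08107298] [ 0.40163107 -0.315562    0.07074598]
ball 260.4769230769231 282.9230769230769 65 [ 0.63119081 -0.38250214  0.09944061] pred off px [261.50294518 283.12206643]
[([301.0, 246.0], 8469), ([276.0, 154.0], 17), ([328.0, 163.0], 14), ([436.0, 169.0], 41), ([423.0, 175.0], 22), ([443.0, 190.0], 31), ([257.0, 224.0], 269), ([222.0, 230.0], 82), ([240.0, 230.0], 79), ([417.0, 236.0], 37), ([474.0, 319.0], 12989), ([409.0, 243.0], 136), ([429.0, 275.0], 2851), ([402.0, 299.0], 13), ([306.0, 315.0], 186), ([358.0, 329.0], 932), ([271.0, 361.0], 104), ([281.0, 375.0], 22), ([302.0, 395.0], 18)]
```

```bash
python3 -c "
from bench import r
print(r.job_done(), r.get_obs()['time'])"
```

```text
the job is handed in; nothing more can be done
the job is handed in; nothing more can be done
```

The shutdown is complete and handed in at about 32.5 s of the 210 s allowed.

- **Switch:** I pushed the lever over until it met its stop at about 12 N. In the last scene picture the ball is within about 1 px of where "off" should put it.
- **Earthing plug:** I turned it about 21° and seated it in the grey and green socket, leaving the turquoise look-alike alone. Pressing on the handle met solid contact at 78 mm, which is the fully home height. The last depth reading, which is coarser, put the top at about 80 mm. That is 2 mm higher than the contact test, and I went by the contact test.
- **Heads:** Only heads 2, 3 and 4 were there. For each I pressed the sleeve down about 9 to 10 mm, drew the head out, and set it down in the blue tray with light contact before letting go. The last pictures show three heads standing in the tray and all five sleeves up.
- **Other things:** Comparing the top view from before and after shows no change where the driver, meter, jar, mug, tape or wooden block lie. The gripper is clear of everything.

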